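# Fit a fresh cell in the shop's display turntable

## Task

The display turntable lies upside down on the shop counter with its battery holder empty. Take the AA cell out of the caddy and fit it: flat end pressed against the coil spring, nub end rolled down past the retaining lip so that it lies flat in the holder with its nub on the contact; then slide the turntable's switch fully on. Leave the two smaller cells standing in the caddy and do not knock anything else on the counter about.

Things in the scene. Friction and masses are not known exactly. Their poses are not given: they have to be found in the camera images.
- cell: AA cell: grey sleeve, bare steel ends, 14.5 mm in diameter, 50.5 mm long, about 24 g. At the start it stands nub up in a well of the caddy, its upper 24 mm showing. Origin: centre of its flat (negative) end; its z runs along the cell to the nub (positive) end. Laid down, it hardly rolls.
- cell_nub (a point): tip of the AA cell's nub, a steel button 5.5 mm wide and 1.5 mm high; 50.5 mm from the cell's origin along its z
- caddy: wooden block, 146 (x) x 40 (y) x 36 mm high, fixed, with four wells along its x at -51, -17, +17, +51 mm, each 17.5 mm wide, 26 mm deep (floor 10 mm above the counter). The AA cell stands in one of the first three, smaller cells in the other two; the well at +51 is empty. Origin: centre of its underside.
- small_cell_a: a smaller (AAA) cell, 10.5 mm in diameter, 44.5 mm long, standing in the caddy; not wanted. Origin at the centre of its lower, flat end, z up.
- small_cell_b: the other smaller cell, alike.
- mat: bare rubber counter mat, 150 (x) x 90 (y) x 2 mm, fixed: a free place to lay the cell down. Origin: centre of its underside.
- turntable: display turntable lying upside down, fixed: white platter 250 mm wide and on it the base, an open dish 230 mm wide, rim 44 mm and four feet at (+-72, +-72) 47 mm above the counter, inner floor at 18 mm. In it the black battery holder lies along the line y = +45 mm, the grey gearbox (70 x 44 mm, top at 38 mm) about (0, -58). Origin: platter's centre on the counter, z up.
- bay_contact (a point): centre of the positive contact on the inner face of the holder's end wall (20 mm wide, 11.75 mm high above this point), at (-33, +45, 28.25) mm in the turntable's frame. The seated cell's nub tip lies here, its axis along the turntable's +x. The holder's floor, 24 mm wide, is 7.25 mm below this point and 3 mm above the dish's floor.
- lip (a point): middle of the edge of the retaining lip: a tongue 10 mm wide and 2.5 mm thick that juts 4 mm along the turntable's +x from the top of the end wall over the nub end of the cell; this point is on its lower edge, 4 mm along +x from and 9.25 mm above bay_contact, 2 mm above the top of the seated cell
- cradle (a point): on the holder's floor, 25 mm along the turntable's +x from bay_contact, under the middle of the seated cell. Walls 5 mm high, 16.6 mm apart inside and 20.6 mm outside, flank the cell near its ends, more than 16 mm from this point along x; between them the sides are open for the fingers
- spring_tip (a point): free end of the coil spring (10 mm wide), on the cell's axis; unpressed 45.5 mm from bay_contact along the turntable's +x, 5 mm less than the cell's length. It is pressed towards +x, at most 12 mm, into a block 20 mm wide whose face is 57.5 mm from bay_contact and whose top is 5.75 mm above the axis
- spring (a joint): how far the spring is pressed, m: 0 free, 0.012 solid. It pushes back with 0.5 N plus 0.5 N per mm. About 0.005 with the cell seated; about 0.010 is needed to bring the nub end past the lip.
- switch (a joint): slide switch, m: 0 to 0.001 off, 0.009 fully on. It slides along the turntable's +x to on, with about 1 N of friction, and stays where left.
- switch_knob (a point): centre of the top of the switch's knob, a black block 10 x 10 mm standing 9 mm proud of the gearbox's flat top (47.5 mm above the counter); at (-4.5, -58) mm in the turntable's frame when the switch reads 0, moving along +x with it. A motor can 24 mm thick, top at 42 mm, sticks out 28 mm from the gearbox's +x end
- screwdriver: small screwdriver, 150 mm long, lying flat; a bystander.
- toy_car: wooden toy car, 70 x 40 x 40 mm; a bystander. Origin at its underside.
- tape_roll: roll of clear tape, 90 mm across, 19 mm high, lying flat; a bystander. Origin at its underside.
- card_game: boxed card game, 65 x 95 x 24 mm; a bystander. Origin at its underside.
- mug: white mug, 82 mm wide, 92 mm high; a bystander. Origin at its underside.
- puzzle_box: green puzzle box, 130 x 90 x 45 mm; a bystander. Origin at its underside.

How it is judged:
On the way, in this order (a step that is already met when the one before it is completed fails the run):
1. the AA cell is seated in the holder, nub on the contact under the lip, flat end on the spring (distance between cell_nub and bay_contact below 0.004 m and angle between the z axis of cell and the x axis of turntable, either way round below 0.07 rad and value of joint spring above 0.0035 m), for 0.2 s.
2. the switch is slid on (value of joint switch above 0.007 m), for 0.2 s.
At the end, for the whole second after the job is handed in: The AA cell rests in the holder (axis within 0.07 rad, nub tip within 4 mm of the contact, spring pressed over 3.5 mm), the switch is over 7 mm along, both smaller cells stand in the caddy (under 0.35 rad, 20 mm) and no bystander moved over 30 mm (all of step 1 and value of joint switch above 0.007 m and linear speed of cell below 0.02 m/s); the robot touches nothing.
It fails at once if a smaller cell is knocked over or taken out of the caddy (angle between any of small_cell_a, small_cell_b's own z axis and vertical above 0.35 rad or distance of any of small_cell_a, small_cell_b from where it was at the start of the episode above 0.02 m).
It fails at once if a bystander on the counter is moved by more than 30 mm (distance of any of screwdriver, toy_car, tape_roll, card_game, mug, puzzle_box from where it was at the start of the episode above 0.03 m).
It also fails if it takes over 64 s, if anything falls off the work surface, if the arm or the gripper's body presses on something with over 40 N, if the wrist force passes 120 N, or if a joint passes its speed limit or range.

## Robot

A 6-joint arm with a two-finger parallel gripper is mounted at the origin on the work surface. World frame = base frame: x ahead of the robot, y to its left, z up, the work surface at z = 0. Lengths are in m, angles in rad, forces in N, time in s.
With the tool pointing down it reaches from about 0.375 to 0.975 m from the base axis. Payload 3.8 kg.
Tool frame: the origin (TCP) lies on the centre line of the jaws, within the pads' length; the fingertips stand 14 mm ahead of it and the grasp point (between the pads) lies 5 mm behind it; z points along the fingers, y is the line along which they close (so a half turn about z gives the same grasp; the last joint's range is limited). The gripper opens to 85 mm and grips with 20 to 120 N. Pads are 22 mm wide; open, the fingers measure 114 mm over their backs; the gripper's body (76 mm by 85 mm) begins 54 mm behind the grasp point. The pads swing forward as they close: fully open they stand 13 mm farther back than shut.
Start: joints at [1.079, 0.264, 1.604, -0, 1.274, -0.037], TCP at [0.297, 0.606, 0.245] pointing down, gripper open.
Joint ranges: [-2.63, 2.63], [-0.94, 2.18], [0.31, 2.57], [-1.31, 4.45], [0, 2.66], [-2.55, 2.55]. Speed limits (rad/s): [2.57, 2.57, 3.14, 3.14, 3.14, 3.14].

## Interface

Orientations are given as a rotation vector (axis times angle).
In Python, from workcell import bot, eyes, spot_in gives the robot as it stands.
- The arm moves only by the tool carry_out, never from a script. Its argument "series" is text: rows parted by semicolons, each of 4 numbers parted by spaces: the shift along the world's x, y, z in m, then the turn about the world's z in degrees. In form: tx ty tz roll; .... A call has 1 to 20 rows; each row shifts and turns the commanded pose from where the row before left it; what a row does not reach is not made up. A row lasts 1/8 s, in which the tool goes at most 62.5 mm and 10.7 degrees, less where a joint would pass 70% of its speed; a pose out of reach is approached as far as the arm can. A call is refused whole if a number of a shift passes 0.0625 or a number of a turn 10.7, either way. A call with a gripper value outside its range is refused whole. "jaw" is the gripper command: -1 is shut, 1 is fully open, values between are in proportion, set as the call begins (left out, the last holds). The fingers move at their own pace and stop on an object; "grip_force" is the grip in N (left out, the last holds). Time passes only in rows, so rows that do not move let the fingers close. It gives the time, the measured TCP pose, the force, the opening and the grip force at its end, in the units of the state.
- bot.read_state(): the state, without advancing time (a new reading comes with each control period).
- eyes.read_camera(name): name is "side" or "top" or "wrist"; returns (picture, depth): 480x640x3 uint8, blue, green, red; 480x640 float32, m along the optical axis (not along the pixel's ray), 0 where there is no reading.
- eyes.get_calibration(name): a dict with "K" (3x3 intrinsics, pixels), "position" and "rotation" of the camera in the world; the wrist camera has in their place "T_tool_cam" (4x4, takes a point from camera to tool coordinates, whose origin is the TCP and whose axes are the flange's). Camera axes: x right, y down, z forward; pixel columns grow to the right and rows downward; lengths in m; the calibration is good to about 2 mm. A picture is of the moment at which its call begins: read the wrist's pose just before it. get_calibration takes no time and is no camera call.
- bot.finish_job(): hands the job in; it is judged then, once.
Trained networks look in the newest picture that a camera, given by its name, has taken for a name from the list of things; names that differ only in an ending like _2 or _b are one class to them, and where a whole thing is asked for, a point or a joint stands for the part that bears it (a point fixed in the world has none). Each returns a list of dicts, best first, with "score" (0 to 1); they miss things now and then, are a little off and sometimes report something else, mostly with a low value. They report only what shows in the picture. A call takes as long as a camera call.
- spot_in(camera, target): "rect" ([centre column, centre row, width, height] in pixels, round what is visible of it).
The state is a dict: "time": time; "q": joint angles; "joint_vel": joint speeds; "joint_torque": joint torques, N m; "tool_pos": TCP position; "tcp_rot": TCP orientation; "wrist_force": force on the tool from outside, world axes, zero at the start; "torque": the same for the moment, N m; "width": opening from 0.0 (shut) to 1.0 (fully open); "grip_force": force on a finger pad.
Only numpy, scipy, OpenCV 4.12 (cv2) and the standard library are available. Lean on these libraries where they do the work, as an engineer would, in place of code of your own. Each camera call takes 0.05 s, during which the arm holds its last target. There are 200 camera calls.

## Working session

There is one attempt and no reset: what is moved stays moved. The work goes in short steps, Python scripts to look and compute and a tool call to move; the robot and the scene stay as the last step left them, time stands still between calls to the robot, and variables do not carry over. Pictures are saved under pics/ and viewed, at most 10 in all, crops included, and the job is handed in when it is done.

Besides the shell and the picture viewer there is one more tool, called in YAML: its name, and indented under it one key for each argument. carry_out: Moves the arm, as the interface text tells. Its arguments: {"type":"object","properties":{"series":{"type":"string"},"jaw":{"type":"number"},"grip_force":{"type":"number"}},"required":["series"]}

```bash
mkdir -p pics; ls; cat > h.py <<'E'
import numpy as np, cv2
from scipy.spatial.transform import Rotation as R
from workcell import bot, eyes, spot_in
def cam(name):
    s=bot.read_state()
    im,d=eyes.read_camera(name); c=eyes.get_calibration(name); K=np.array(c["K"])
    if name=="wrist":
        T=np.eye(4);T[:3,:3]=R.from_rotvec(s["tcp_rot"]).as_matrix();T[:3,3]=s["tool_pos"]
        T=T@np.array(c["T_tool_cam"])
    else:
        T=np.eye(4);r=np.array(c["rotation"]);T[:3,:3]=r if r.shape==(3,3) else R.from_rotvec(r).as_matrix();T[:3,3]=c["position"]
    return im,d,K,T
def cloud(d,K,T):
    v,u=np.mgrid[:480,:640]
    P=np.stack([(u-K[0,2])/K[0,0]*d,(v-K[1,2])/K[1,1]*d,d],-1)
    W=P@T[:3,:3].T+T[:3,3]; W[d<=0]=np.nan
    return W
def atz(u,v,z,K,T):
    r=T[:3,:3]@np.array([(u-K[0,2])/K[0,0],(v-K[1,2])/K[1,1],1]); return T[:3,3]+r*(z-T[2,3])/r[2]
E
python3 - <<'E'
from h import *
s=bot.read_state(); print(s)
for n in ["top","side"]:
    im,d,K,T=cam(n); cv2.imwrite(f"pics/{n}.png",im); np.savez(f"{n}.npz",im=im,d=d,K=K,T=T); print(n,K.tolist(),T.tolist())
    W=cloud(d,K,T)
    for t in ["cell","caddy","small_cell_a","turntable","mat","switch_knob","bay_contact","spring","lip","mug","puzzle_box","card_game","toy_car","tape_roll","screwdriver"]:
        try:
            for o in spot_in(n,t)[:3]:
                r=o["rect"]; u,v=int(np.clip(r[0],0,639)),int(np.clip(r[1],0,479)); print(n,t,round(o["score"],2),np.round(r,1),np.round(W[v,u],3))
        except Exception as e: print(t,e)
E
```

```text
pics
{'time': 0.0, 'q': array([ 1.07910204e+00,  2.64755678e-01,  1.60542565e+00, -1.60983348e-05,
        1.27372258e+00, -3.69070795e-02]), 'joint_vel': array([-8.82511871e-04,  5.14630472e-04, -7.66103475e-04, -1.05049886e-05,
       -2.10578807e-03, -6.49388470e-04]), 'joint_torque': array([ 5.52282727e-04, -5.15117884e+01, -3.67305851e+01,  7.46442311e-05,
        1.31824269e-02,  1.61514441e-05]), 'tool_pos': array([0.29617217, 0.60573726, 0.24393243]), 'tcp_rot': array([-0.70809704, -3.06014553,  0.00351009]), 'wrist_force': array([ 0.69895059, -0.00189821,  0.22126065]), 'torque': array([-0.03760708,  0.00638172, -0.01124683]), 'grip_force': 0.0, 'width': 1.0001173745402536}
top [[550.1917670549319, 0.0, 320.78353539435204], [0.0, 550.1917670549319, 230.96694393961195], [0.0, 0.0, 1.0]] [[-0.025242706201223503, -0.9967959552205543, 0.07589881052810515, 0.4175576722310135], [-0.9996740000451181, 0.025460842855399162, 0.001907646425810823, 0.03143568077151803], [-0.0038339819290069757, -0.07582591336103486, -0.9971137003599604, 1.27391992143214], [0.0, 0.0, 0.0, 1.0]]
top cell 
[... 2056 characters left out ...]
1  92.   50.1] [ 0.517 -0.342  0.035]
side spring 0.67 [404.1 352.5   9.4  13.8] [ 0.51  -0.329  0.054]
side lip 0.6 [342.6 238.1 107.9  67.1] [0.595 0.103 0.019]
side mug 0.59 [293.8 434.   63.   88.2] [ 0.303 -0.373  0.007]
side puzzle_box 0.76 [319.8 187.   55.5  36.6] [0.642 0.363 0.033]
side puzzle_box 0.2 [292.5 435.   66.3  85.6] [ 0.302 -0.372  0.004]
side card_game 0.69 [488.8 312.1  51.9  41.9] [ 0.726 -0.267  0.023]
side card_game 0.16 [318.9 188.7  54.4  34.2] [0.638 0.36  0.032]
side toy_car 0.57 [446.5 271.6  29.2  23. ] [ 0.731 -0.122  0.026]
side tape_roll 0.71 [221.4 205.1  31.1  16.8] [ 0.383  0.438 -0.002]
side screwdriver 0.59 [243.9 240.8  50.9  15.7] [0.382 0.198 0.014]
```

```bash
python3 - <<'E'
from h import *
t=np.load("top.npz");s=np.load("side.npz")
a=cv2.resize(t["im"][135:260,225:350],(400,400),interpolation=cv2.INTER_CUBIC)
b=cv2.resize(s["im"][195:290,278:404],(400,302),interpolation=cv2.INTER_CUBIC)
c=cv2.resize(t["im"][170:270,440:540],(300,300),interpolation=cv2.INTER_CUBIC)
e=cv2.resize(s["im"][330:400,355:465],(400,254),interpolation=cv2.INTER_CUBIC)
o=np.zeros((600,800,3),np.uint8)
o[:400,:400]=a;o[:302,400:]=b;o[302:556,400:]=e;o[400:600,:200]=cv2.resize(c,(200,200));o[400:600,200:400]=cv2.resize(t["im"],(200,200))
cv2.imwrite("pics/comp.png",o)
E
```

```text
(no output)
```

View pics/comp.png

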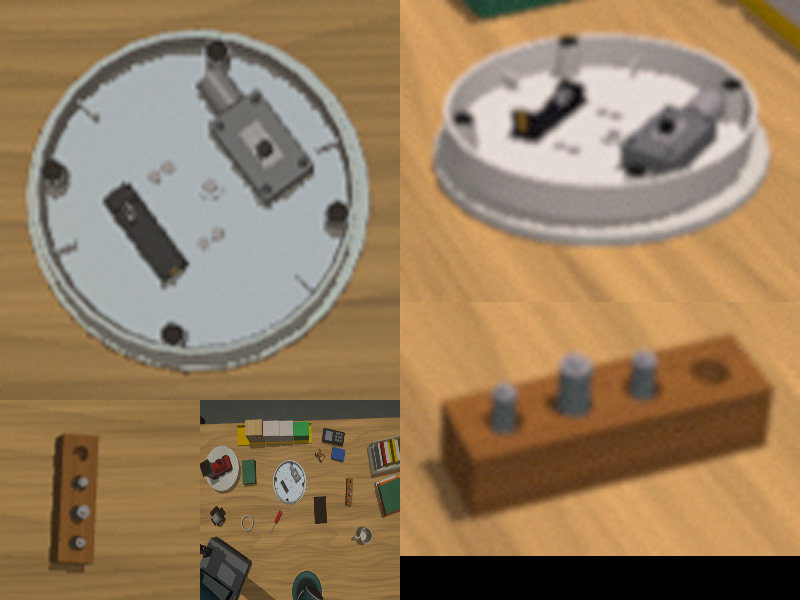

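View pics/top.png

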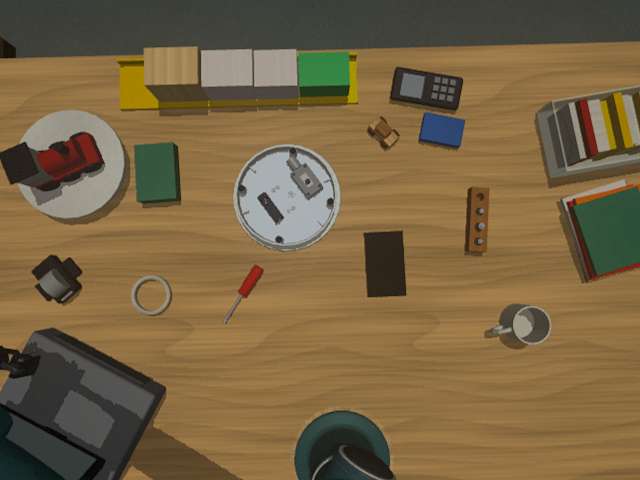

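The top view shows the caddy at about (478, 220), with the AA cell second from its lower end and the empty well at its upper (+x) end. The turntable is at about (287, 197). Its holder has the copper contact end at the lower right and the spring at the upper left, so the turntable's +x points at roughly 35° in the world. Next I measure the caddy and turntable.

```bash
python3 - <<'E'
from h import *
for n in ["top","side"]:
    f=np.load(f"{n}.npz"); W=cloud(f["d"],f["K"],f["T"]); im=f["im"].astype(int)
    x,y,z=W[...,0],W[...,1],W[...,2]
    near=(abs(x-.53)<.12)&(abs(y+.325)<.06)
    m=near&(abs(z-.036)<.004); r=cv2.minAreaRect(W[m][:,:2].astype(np.float32)*1000); print(n,"caddy",r,m.sum(),np.median(z[m]))
    m=near&(z>.046); P=W[m]
    k,l,st,c=cv2.connectedComponentsWithStats(m.astype(np.uint8))
    for i in range(1,k):
        if st[i,4]>3:
            p=W[l==i]; print(" cell",st[i,4],np.round(np.median(p,0),4),np.round(p.min(0),4),np.round(p.max(0),4),np.round(c[i],1))
    tt=(np.hypot(x-.595,y-.11)<.16)
    m=tt&(abs(z-.044)<.004); p=W[m]; A=np.c_[2*p[:,:2],np.ones(len(p))]; s=np.linalg.lstsq(A,(p[:,:2]**2).sum(1),rcond=None)[0]; print(" rim",s[:2],np.sqrt(s[2]+s[0]**2+s[1]**2),m.sum())
    g=im.sum(2); m=tt&(g<200)&(np.hypot(x-.595,y-.11)<.085)&(z>.005)&(z<.045)
    k,l,st,c=cv2.connectedComponentsWithStats(m.astype(np.uint8))
    for i in range(1,k):
        if st[i,4]>30:
            p=W[l==i]; print(" dark",st[i,4],np.round(np.median(p,0),4),cv2.minAreaRect(p[:,:2].astype(np.float32)*1000),np.round(c[i],1))
    m=near&(z<.004)|False
    print(" counter z",np.nanmedian(z[near]))
c=eyes.get_calibration("wrist");print(c)
E
```

```text
top caddy ((531.7371826171875, -322.7720031738281), (41.881591796875, 146.2486114501953), 84.89248657226562) 875 0.03552591088872492
 cell 22 [ 0.5483 -0.3242  0.0527] [ 0.5437 -0.3303  0.0488] [ 0.5528 -0.3183  0.0562] [480.9 210. ]
 cell 43 [ 0.5142 -0.3204  0.0579] [ 0.5076 -0.3292  0.0485] [ 0.5213 -0.3138  0.063 ] [480.4 225. ]
 cell 20 [ 0.4804 -0.3165  0.0528] [ 0.4769 -0.3215  0.0462] [ 0.4837 -0.3121  0.0562] [479.  240.6]
 rim [0.59287952 0.11608397] 0.10367852461725248 856
 dark 273 [0.5691 0.1486 0.0222] ((569.6858520507812, 148.17169189453125), (70.57344055175781, 21.47820472717285), 35.41474151611328) [270.1 207.4]
 counter z 0.0006689566828825821
side caddy ((529.36083984375, -322.916259765625), (43.97636413574219, 147.19053649902344), 85.04612731933594) 1294 0.034477816213599854
 cell 89 [ 0.5107 -0.3253  0.0557] [ 0.505  -0.3304  0.046 ] [ 0.5185 -0.3146  0.0606] [402.7 349.9]
 cell 33 [ 0.5451 -0.327   0.0508] [ 0.541  -0.3308  0.0464] [ 0.551  -0.319   0.0533] [421.5 346.8]
 cell 39 [ 0.4776 -0.3201  0.0504] [ 0.4731 -0.324   0.0461] [ 0.4832 -0.314   0.0537] [383.  355.7]
 rim [0.59187942 0.11185345] 0.10690206830188394 554
 dark 140 [0.5677 0.1467 0.0218] ((567.116943359375, 146.4224853515625), (74.22090148925781, 23.068849563598633), 34.05158996582031) [324.1 230.8]
 counter z -0.00040200321946748385
{'K': array([[415.33209715,   0.        , 316.89764502],
       [  0.        , 415.33209715, 240.87382637],
       [  0.        ,   0.        ,   1.        ]]), 'T_tool_cam': array([[ 1.29984786e-05, -9.63479960e-01, -2.67780444e-01,
         6.82515001e-02],
       [ 9.99999863e-01,  1.52721031e-04, -5.00952099e-04,
         1.80265269e-04],
       [ 5.23553014e-04, -2.67780401e-01,  9.63479830e-01,
        -1.28468037e-01],
       [ 0.00000000e+00,  0.00000000e+00,  0.00000000e+00,
         1.00000000e+00]])}
```

carry_out:
  series: "0.0226 -0.038 0 -9.95; 0.0226 -0.038 0 -9.95; 0.0226 -0.038 0 -9.95; 0.0226 -0.038 0 -9.95; 0.0226 -0.038 0 -9.95; 0.0226 -0.038 0 -9.95; 0.0226 -0.038 0 -9.95; 0.0226 -0.038 0 -9.95; 0.0226 -0.038 0 -9.95; 0.0226 -0.038 -0.02 -9.95; 0.0226 -0.038 -0.02 -9.95; 0.0226 -0.038 -0.02 -9.95; 0 0 0 0"
  jaw: 0.2
  grip_force: 20

```text
time: 3.22
tool_pos: [0.5676, 0.1475, 0.1832]
tcp_rot: [3.002, 0.926, -0.006]
wrist_force: [0.3, 1.2, 0.7]
width: 0.597
grip_force: 0.0
```

```bash
python3 - <<'E'
from h import *
s=bot.read_state(); print(s["tool_pos"],np.round(R.from_rotvec(s["tcp_rot"]).as_matrix(),3),s["wrist_force"])
im,d,K,T=cam("wrist"); np.savez("w1.npz",im=im,d=d,K=K,T=T)
for t in ["lip","spring","switch_knob"]:
    print(t,[(round(o["score"],2),np.round(o["rect"],0)) for o in spot_in("wrist",t)[:2]])
cv2.imwrite("pics/w1.png",im)
E
```

```text
[0.56760636 0.14754065 0.18317682] [[ 0.826  0.564 -0.003]
 [ 0.564 -0.826 -0.001]
 [-0.003 -0.001 -1.   ]] [0.34595037 1.15931428 0.72713841]
lip [(0.6, array([386., 201., 351., 348.]))]
spring [(0.62, array([320., 196.,  12.,  13.]))]
switch_knob [(0.56, array([474., 231.,  17.,  17.]))]
```

View pics/w1.png

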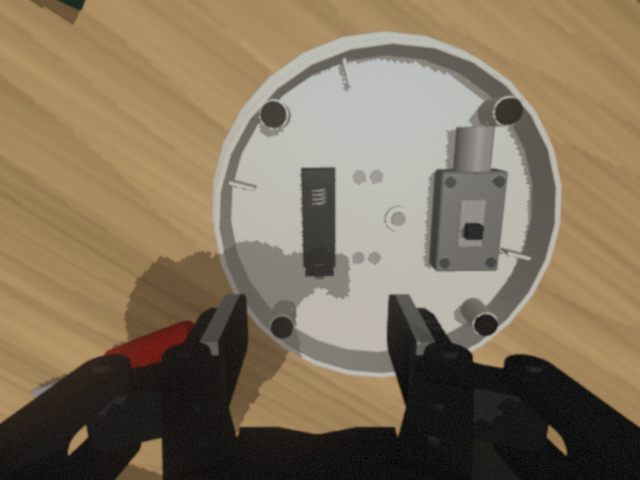

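The wrist view shows the turntable's feet at about (274,115), (508,110), (282,327) and (486,324). The spring is at (319,197), the contact end at (319,262) and the knob at (473,231). I fit the turntable pose from these.

```bash
python3 - <<'E'
from h import *
f=np.load("w1.npz"); im,d,K,T=f["im"],f["d"],f["K"],f["T"]; W=cloud(d,K,T); g=im.sum(2)
pts=[]
for u,v in [(274,115),(508,110),(282,327),(486,324)]:
    m=np.zeros_like(g,bool); m[v-15:v+16,u-15:u+16]=True; m&=g<150
    k,l,st,c=cv2.connectedComponentsWithStats(m.astype(np.uint8)); i=1+np.argmax(st[1:,4]); 
    q=c[i]; z=np.median(W[l==i][:,2]); pts.append(atz(*q,.047,K,T)); print(q,st[i],z,pts[-1])
A=np.array([[72,72],[72,-72],[-72,72],[-72,-72.]])/1000; B=np.array(pts)[:,:2]
M=(A-A.mean(0)).T@(B-B.mean(0)); th=np.arctan2(M[0,1]-M[1,0],M[0,0]+M[1,1]); Rr=np.array([[np.cos(th),-np.sin(th)],[np.sin(th),np.cos(th)]]); t=B.mean(0)-Rr@A.mean(0)
print("th",np.degrees(th),"t",t,"res mm",((A@Rr.T+t-B)*1000).round(1).tolist())
def tt(x,y): return t+Rr@np.array([x,y])/1000
for n,p in dict(contact=(-33,45),cradle=(-8,45),spring=(12.5,45),knob=(-4.5,-58)).items(): print(n,tt(*p))
for n,(u,v,z) in dict(knob=(473.5,231.5,.0475),spring=(319.5,197,.031)).items():
    p=atz(u,v,z,K,T)[:2]; print(n,p,(Rr.T@(p-t)*1000).round(1))
# holder dark region
m=np.zeros_like(g,bool); m[160:282,295:345]=True; m&=g<250
k,l,st,c=cv2.connectedComponentsWithStats(m.astype(np.uint8)); i=1+np.argmax(st[1:,4]); P=W[l==i]; L=(P[:,:2]-t)@Rr*1000; print(st[i])
for s in range(-40,40,5):
    q=(L[:,0]>s)&(L[:,0]<=s+5)
    if q.sum(): print(s,q.sum(),np.percentile(L[q,1],[2,50,98]).round(1),np.percentile(P[q,2]*1000,[5,50,95]).round(1))
E
```

```text
Traceback (most recent call last):
ValueError: attempt to get argmax of an empty sequence
```

```bash
cat > fit.py <<'E'
from h import *
import sys
f=np.load(sys.argv[1]); im,d,K,T=f["im"],f["d"],f["K"],f["T"]; W=cloud(d,K,T); g=im.sum(2)
pts=[]
for u,v in [(274,115),(508,110),(282,327),(486,324)]:
    m=np.zeros_like(g,bool); m[v-15:v+16,u-15:u+16]=True; m&=g<g[v-3:v+4,u-3:u+4].mean()+60
    k,l,st,c=cv2.connectedComponentsWithStats(m.astype(np.uint8)); i=l[v,u]
    q=c[i]; z=np.median(W[l==i][:,2]); pts.append(atz(*q,.047,K,T)); print(q,st[i],z,pts[-1])
A=np.array([[72,72],[72,-72],[-72,72],[-72,-72.]])/1000; B=np.array(pts)[:,:2]
M=(A-A.mean(0)).T@(B-B.mean(0)); th=np.arctan2(M[0,1]-M[1,0],M[0,0]+M[1,1]); Rr=np.array([[np.cos(th),-np.sin(th)],[np.sin(th),np.cos(th)]]); t=B.mean(0)-Rr@A.mean(0)
print("th",np.degrees(th),"t",t,"res mm",((A@Rr.T+t-B)*1000).round(1).tolist())
def tt(x,y): return t+Rr@np.array([x,y])/1000
for n,p in dict(contact=(-33,45),cradle=(-8,45),spring=(12.5,45),knob=(-4.5,-58)).items(): print(n,tt(*p))
for n,(u,v,z) in dict(knob=(473.5,231.5,.0475),spring=(319.5,197,.031)).items():
    p=atz(u,v,z,K,T)[:2]; print(n,p,(Rr.T@(p-t)*1000).round(1))
m=np.zeros_like(g,bool); m[160:282,295:345]=True; m&=g<250
k,l,st,c=cv2.connectedComponentsWithStats(m.astype(np.uint8)); i=1+np.argmax(st[1:,4]); P=W[l==i]; L=(P[:,:2]-t)@Rr*1000; print(st[i])
for s in range(-45,45,5):
    q=(L[:,0]>s)&(L[:,0]<=s+5)
    if q.sum(): print(s,q.sum(),np.percentile(L[q,1],[2,50,98]).round(1),np.percentile(P[q,2]*1000,[5,50,95]).round(1))
E
python3 fit.py w1.npz
```

```text
[272.79201681 114.06512605] [261 102  24  25 476] nan [0.61313516 0.2117488  0.047     ]
[508.79189687 111.20073665] [496  99  27  25 543] nan [0.6953596  0.09416264 0.047     ]
[281.41714286 327.06571429] [271 317  21  21 350] nan [0.49590031 0.12944896 0.047     ]
[485.4272997  324.70029674] [475 315  22  21 337] nan [0.57813111 0.01226444 0.047     ]
th 35.007543875288796 t [0.59563154 0.11190621] res mm [[0.2, 0.4], [0.6, 0.1], [-0.5, 0.1], [-0.2, -0.6]]
contact [0.54278623 0.12983307]
cradle [0.56326314 0.14417518]
spring [0.58005421 0.15593571]
knob [0.62521939 0.06181819]
knob [0.62527511 0.06316619] [ -3.7 -56.9]
spring [0.58488651 0.15783161] [17.5 43.8]
[ 302  168   33  110 3145]
-45 2 [34.5 41.4 48.2] [17.1 17.7 18.3]
-40 57 [34.3 44.7 55.5] [20.5 39.8 42.6]
-35 398 [34.3 44.7 55.6] [20.3 28.2 40.6]
-30 248 [33.6 44.6 56.3] [19.8 21.4 39.8]
-25 210 [34.3 45.2 55.4] [19.9 21.  23. ]
-20 193 [34.3 44.5 55.4] [19.6 20.8 22.1]
-15 205 [34.3 45.1 55.9] [19.8 20.9 22.1]
-10 209 [34.3 45.1 55.8] [19.7 20.8 21.9]
-5 210 [34.3 45.  55.8] [19.8 20.9 22. ]
0 206 [34.3 45.  55.7] [19.9 20.8 22. ]
5 209 [34.3 44.9 55.6] [19.7 20.8 21.9]
10 138 [34.2 47.3 55.3] [19.9 21.2 26.8]
15 141 [34.2 48.3 55.2] [19.8 21.2 26.7]
20 122 [34.2 46.8 55.9] [20.  24.4 34.2]
25 228 [34.2 44.7 55.8] [22.  33.8 34.9]
30 245 [34.2 44.7 55.7] [24.3 33.7 35. ]
35 106 [35.3 43.9 54.5] [28.7 33.5 35.2]
```

carry_out:
  series: "-0.0054 -0.0469 0 -3.94; -0.0054 -0.0469 0 -3.94; -0.0054 -0.0469 0 -3.94; -0.0054 -0.0469 0 -3.94; -0.0054 -0.0469 0 -3.94; -0.0054 -0.0469 0 -3.94; -0.0054 -0.0469 0 -3.94; -0.0054 -0.0469 0 -3.94; -0.0054 -0.0469 -0.01 -3.94; -0.0054 -0.0469 -0.01 -3.94; 0 0 0 0"

```text
time: 4.8
tool_pos: [0.5137, -0.3203, 0.1654]
tcp_rot: [3.138, -0.135, 0.0]
wrist_force: [-0.4, 0.4, 0.3]
width: 0.602
grip_force: 0.0
```

```bash
python3 - <<'E'
from h import *
s=bot.read_state(); print(s["tool_pos"],np.round(R.from_rotvec(s["tcp_rot"]).as_matrix(),3),s["wrist_force"])
im,d,K,T=cam("wrist"); np.savez("w2.npz",im=im,d=d,K=K,T=T)
for t in ["cell","small_cell_a","caddy"]:
    for o in spot_in("wrist",t)[:3]: r=o["rect"]; print(t,round(o["score"],2),np.round(r,0),atz(r[0],r[1],.036 if t=="caddy" else .048,K,T).round(4))
W=cloud(d,K,T); m=(abs(W[...,2]-.036)<.003)&(abs(W[...,1]+.322)<.05); p=W[m]; print(cv2.minAreaRect(p[:,:2].astype(np.float32)*1000),m.sum())
m=(W[...,2]>.046)&(W[...,2]<.065)&(abs(W[...,1]+.322)<.03)&(abs(W[...,0]-.53)<.1)
k,l,st,c=cv2.connectedComponentsWithStats(m.astype(np.uint8))
for i in range(1,k):
    if st[i,4]>30: q=W[l==i]; z=np.percentile(q[:,2],95); q2=q[q[:,2]>z-.004]; print(st[i],z,q2.mean(0).round(4),(q2.min(0)+q2.max(0))/2,np.ptp(q2,axis=0))
cv2.imwrite("pics/w2.png",im)
E
```

```text
[ 0.51371223 -0.32025007  0.16538018] [[ 0.996 -0.086  0.   ]
 [-0.086 -0.996 -0.001]
 [ 0.     0.001 -1.   ]] [-0.44286322  0.36706758  0.29125186]
cell 0.94 [322. 240.  26.  33.] [ 0.513  -0.3229  0.048 ]
small_cell_a 0.8 [318. 284.  17.  29.] [ 0.4847 -0.3184  0.048 ]
small_cell_a 0.64 [322. 183.  19.  28.] [ 0.5478 -0.326   0.048 ]
small_cell_a 0.33 [318. 238.  23.  36.] [ 0.5144 -0.3211  0.048 ]
caddy 0.72 [321. 200.  67. 230.] [ 0.5358 -0.3247  0.036 ]
((530.1293334960938, -323.47576904296875), (40.17095947265625, 146.09042358398438), 84.73961639404297) 12011
[312 176  18  19 265] 0.05459383794260295 [ 0.5472 -0.3251  0.0528] [ 0.54711821 -0.32508245  0.05314857] [0.00998361 0.01009084 0.00508821]
[308 228  25  29 551] 0.06047977985948057 [ 0.5137 -0.3219  0.0588] [ 0.51366021 -0.32187942  0.05895617] [0.01443493 0.01434702 0.00489458]
[312 283  16  19 257] 0.054536994112638425 [ 0.48   -0.3188  0.0528] [ 0.47975859 -0.31880533  0.05293921] [0.0108521  0.00971333 0.00476858]
```

View pics/w2.png

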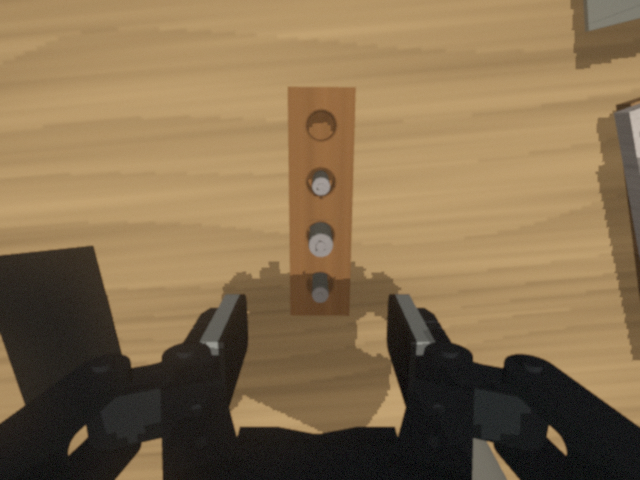

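The wrist view shows the AA cell between the two smaller cells at about (320, 240), so its centre is at (0.5137, -0.3219). I descend and grip it.

carry_out:
  series: "0 -0.0008 -0.03 0; 0 -0.0008 -0.03 0; 0 0 -0.025 0; 0 0 -0.02 0; 0 0 -0.0075 0; 0 0 0 0"

```text
time: 5.75
tool_pos: [0.5139, -0.3198, 0.0527]
tcp_rot: [-3.139, 0.132, 0.0]
wrist_force: [-0.0, -0.2, 0.2]
width: 0.6
grip_force: 0.0
```

carry_out:
  series: "0 0 0 0; 0 0 0 0; 0 0 0 0; 0 0 0 0; 0 0 0 0; 0 0 0 0"
  jaw: -1
  grip_force: 25

```text
time: 6.5
tool_pos: [0.5145, -0.3208, 0.0539]
tcp_rot: [3.138, -0.133, 0.003]
wrist_force: [-0.7, 1.0, 5.7]
width: 0.155
grip_force: 24.6
```

carry_out:
  series: "0 0 0.01 0; 0 0 0.03 0; 0 0 0.03 0; -0.009 0.04 0 0; -0.009 0.04 0 0; -0.009 0.04 0 0; -0.009 0.04 0 0; -0.009 0.04 -0.02 0; -0.009 0.005 -0.02 0; 0 0 0 0"

```text
time: 7.75
tool_pos: [0.457, -0.1138, 0.0811]
tcp_rot: [-3.137, 0.131, 0.008]
wrist_force: [0.1, -0.4, -0.3]
width: 0.155
grip_force: 24.8
```

```bash
python3 - <<'E'
from h import *
s=bot.read_state(); print(s["tool_pos"],s["wrist_force"],s["torque"],s["width"])
im,d,K,T=cam("wrist"); np.savez("w3.npz",im=im,d=d,K=K,T=T)
W=cloud(d,K,T); Tt=np.eye(4);Tt[:3,:3]=R.from_rotvec(s["tcp_rot"]).as_matrix();Tt[:3,3]=s["tool_pos"]
L=(W-s["tool_pos"])@Tt[:3,:3]; m=(abs(L[...,1])<.005)&(abs(L[...,0])<.06)&(L[...,2]>-.05)&(L[...,2]<.06)
p=L[m]; print(len(p))
for a in np.arange(-.05,.06,.005):
    q=p[(p[:,2]>a)&(p[:,2]<=a+.005)]
    if len(q)>3: print(round(a,3),len(q),q[:,0].min().round(4),q[:,0].max().round(4))
cv2.imwrite("pics/w3.png",im)
E
```

```text
[ 0.45703226 -0.11382432  0.08112928] [ 0.13225584 -0.35829139 -0.34564173] [-0.01309381 -0.0318057   0.02752289] 0.15500355504861582
2351
-0.01 438 -0.0071 0.0065
-0.005 787 -0.0085 0.0067
-0.0 176 0.0036 0.0067
0.005 169 0.0038 0.0069
0.01 153 0.0037 0.0065
0.015 133 0.0038 0.0067
0.02 127 0.0037 0.0067
0.025 109 0.004 0.0065
0.03 108 0.0038 0.0067
0.035 96 0.0039 0.0064
0.04 55 0.0034 0.0065
```

View pics/w3.png

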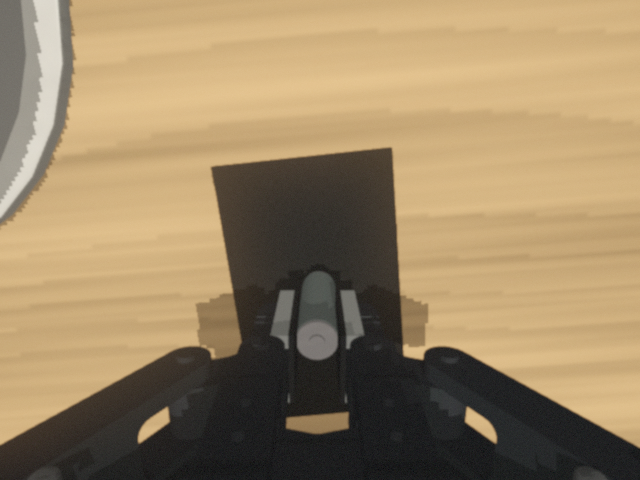

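The cell hangs straight in the jaws, its top at about (318, 340), and the mat is below. I tip it by dragging its flat end on the mat.

carry_out:
  series: "0 0 -0.015 0; 0 0 -0.015 0; 0 0 -0.0066 0; 0 0 -0.002 0; -0.005 0.0004 0.0004 0; -0.005 0.0004 0 0; -0.005 0.0004 -0.0008 0; -0.005 0.0004 -0.0012 0; 0 0 0 0"

```text
time: 8.93
tool_pos: [0.4433, -0.1147, 0.0448]
tcp_rot: [3.137, -0.134, 0.012]
wrist_force: [4.5, 0.1, 8.8]
width: 0.154
grip_force: 26.5
```

```bash
cat > tilt.py <<'E'
from h import *
# tilt of the held cell in the tool x-z plane: lines through points on the plane |y|<5mm
s=bot.read_state(); print(np.round(s["tool_pos"],4),np.round(s["wrist_force"],1),round(s["width"],3))
im,d,K,T=cam("wrist"); np.savez("wt.npz",im=im,d=d,K=K,T=T)
W=cloud(d,K,T); L=(W-s["tool_pos"])@R.from_rotvec(s["tcp_rot"]).as_matrix()
m=(abs(L[...,1])<.002)&(abs(L[...,0])<.05)&(L[...,2]>-.04)&(L[...,2]<.05)&(W[...,2]>.0045)
p=L[m]*1000
b=np.array([[x,p[(p[:,0]>x)&(p[:,0]<=x+2)][:,2].min(),p[(p[:,0]>x)&(p[:,0]<=x+2)][:,2].max()] for x in range(-50,50,2) if ((p[:,0]>x)&(p[:,0]<=x+2)).sum()>2])
print(b.round(1).tolist())
E
python3 tilt.py
```

```text
[ 0.4433 -0.1147  0.0448] [4.5 0.1 8.8] 0.154
[[-8.0, -6.1, -3.9], [-6.0, -7.1, -4.9], [-4.0, -8.6, -5.9], [-2.0, -9.1, -6.5], [0.0, -8.7, -5.1], [2.0, -8.3, -5.2], [4.0, -7.9, -2.0], [6.0, -7.6, 13.5], [8.0, 3.2, 33.6], [10.0, 24.7, 40.4]]
```

carry_out:
  series: "-0.006 0.0005 -0.0005 0; -0.006 0.0005 -0.0015 0; -0.006 0.0005 -0.002 0; -0.006 0.0005 -0.0025 0; 0 0 0 0"
  grip_force: 20

```text
time: 9.6
tool_pos: [0.4175, -0.1124, 0.0373]
tcp_rot: [3.137, -0.133, 0.007]
wrist_force: [1.7, -1.6, 7.1]
width: 0.156
grip_force: 28.3
```

```bash
python3 tilt.py
```

```text
[ 0.4175 -0.1124  0.0373] [ 1.7 -1.6  7.1] 0.156
[[-6.0, -6.5, -4.5], [-4.0, -9.2, -6.1], [-2.0, -10.6, -8.9], [0.0, -12.1, -9.6], [2.0, -12.5, -9.3], [4.0, -12.5, -10.4], [6.0, -13.7, -9.2], [8.0, -12.1, -5.8], [10.0, -9.3, -2.9], [12.0, -5.7, 0.5], [14.0, -2.6, 4.5], [16.0, -0.0, 7.0], [18.0, 4.8, 11.0], [20.0, 7.9, 14.2], [22.0, 11.0, 16.5], [24.0, 14.8, 19.4], [26.0, 16.3, 23.4], [28.0, 20.6, 27.0], [30.0, 24.3, 29.5]]
```

carry_out:
  series: "-0.005 0.0004 -0.002 0; -0.005 0.0004 -0.003 0; -0.005 0.0004 -0.0035 0; -0.004 0.0003 -0.0035 0; 0 0 0 0"

```text
time: 10.28
tool_pos: [0.3948, -0.1096, 0.0231]
tcp_rot: [-3.138, 0.133, 0.005]
wrist_force: [-0.8, -0.2, 3.4]
width: 0.158
grip_force: 22.5
```

```bash
python3 tilt.py; python3 -c "
import numpy as np,cv2
cv2.imwrite('pics/wt.png',np.load('wt.npz')['im'][200:480,160:480])"
```

```text
[ 0.3948 -0.1096  0.0231] [-0.8 -0.2  3.4] 0.158
[[-2.0, -10.9, -6.4], [0.0, -13.0, -8.0], [2.0, -14.2, -12.0], [4.0, -16.2, -13.5], [6.0, -15.7, -12.1], [8.0, -14.9, -11.0], [10.0, -13.6, -9.8], [12.0, -12.8, -8.4], [14.0, -11.0, -7.1], [16.0, -10.0, -6.0], [18.0, -8.6, -4.9], [20.0, -7.1, -3.4], [22.0, -6.1, -2.3], [24.0, -4.6, -1.0], [26.0, -3.9, -0.6], [28.0, -2.9, 0.8], [30.0, -1.3, 2.3], [32.0, -0.1, 3.4], [34.0, 1.3, 5.0], [36.0, 2.3, 6.2], [38.0, 4.0, 7.1], [40.0, 5.0, 9.1], [42.0, 6.1, 9.1], [44.0, 6.9, 11.5], [46.0, 8.4, 10.0]]
```

View pics/wt.png

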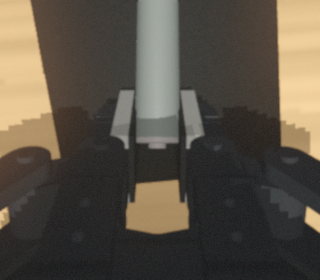

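The cell is tilted about 30° from the horizontal, but it is held right at its nub end: its flat end runs up and off the crop, and the nub is at about (158, 143). In this grip the fingers would hit the holder's end wall. I lay the cell down on the mat and regrasp it nearer its middle.

carry_out:
  series: "-0.002 0.0002 -0.003 0; -0.001 0.0001 -0.003 0; 0 0 0 0"

```text
time: 10.7
tool_pos: [0.3921, -0.1093, 0.0174]
tcp_rot: [-3.138, 0.133, 0.005]
wrist_force: [-4.3, 0.8, 5.1]
width: 0.152
grip_force: 23.1
```

carry_out:
  series: "0 0 0 0; 0 0 0 0; 0 0 0 0; 0 0 0.03 0; 0 0 0.04 0; 0 0 0.04 0; 0 0 0 0"
  jaw: -0.3

```text
time: 11.58
tool_pos: [0.3968, -0.1109, 0.1318]
tcp_rot: [3.136, -0.133, 0.012]
wrist_force: [0.4, -0.4, -0.1]
width: 0.353
grip_force: 0.0
```

```bash
cat > lay.py <<'E'
from h import *
s=bot.read_state(); print(np.round(s["tool_pos"],4),np.round(s["wrist_force"],1),round(s["width"],3),np.round(R.from_rotvec(s["tcp_rot"]).as_matrix(),3).tolist())
im,d,K,T=cam("wrist"); np.savez("wl.npz",im=im,d=d,K=K,T=T); cv2.imwrite("pics/wl.png",im)
for o in spot_in("wrist","cell")[:2]: print(o)
W=cloud(d,K,T); m=(abs(W[...,0]-.42)<.07)&(abs(W[...,1]+.11)<.045)&(W[...,2]>.007)&(W[...,2]<.03)
k,l,st,c=cv2.connectedComponentsWithStats(m.astype(np.uint8)); i=1+np.argmax(st[1:,4]); p=W[l==i]
print(st[i],cv2.minAreaRect(p[:,:2].astype(np.float32)*1000),np.percentile(p[:,2],[5,50,95]))
c,v=cv2.PCACompute(p[:,:2].astype(np.float32),None); t=(p[:,:2]-c)@v[0]
w=(p[:,:2]-c)@v[1]
print(c,v,np.degrees(np.arctan2(v[0,1],v[0,0])),[ (round(e,1),round(float(np.ptp(w[(t>e)&(t<e+.002)])*1000),1)) for e in np.arange(t.min(),t.max(),.002)])
E
python3 lay.py
```

```text
[ 0.3968 -0.1109  0.1318] [ 0.4 -0.4 -0.1] 0.353 [[0.996, -0.085, 0.008], [-0.085, -0.996, -0.003], [0.008, 0.002, -1.0]]
[ 303  181   24   82 1865] ((407.7578430175781, -110.37035369873047), (14.316160202026367, 50.33399200439453), 84.6180191040039) [0.01090756 0.01519186 0.01686966]
[[ 0.40956196 -0.11039604]] [[ 0.9954985  -0.09477737]
 [ 0.09477737  0.9954985 ]] -5.438506 [(np.float64(-0.0), 12.0), (np.float64(-0.0), 13.9), (np.float64(-0.0), 13.9), (np.float64(-0.0), 13.8), (np.float64(-0.0), 13.8), (np.float64(-0.0), 13.8), (np.float64(-0.0), 13.7), (np.float64(-0.0), 13.7), (np.float64(-0.0), 13.7), (np.float64(-0.0), 13.6), (np.float64(-0.0), 14.3), (np.float64(-0.0), 14.3), (np.float64(-0.0), 14.2), (np.float64(-0.0), 14.2), (np.float64(0.0), 14.2), (np.float64(0.0), 14.1), (np.float64(0.0), 14.1), (np.float64(0.0), 14.0), (np.float64(0.0), 14.0), (np.float64(0.0), 14.0), (np.float64(0.0), 14.0), (np.float64(0.0), 14.0), (np.float64(0.0), 13.9), (np.float64(0.0), 13.9), (np.float64(0.0), 13.9), (np.float64(0.0), 12.7)]
```

View pics/wl.png

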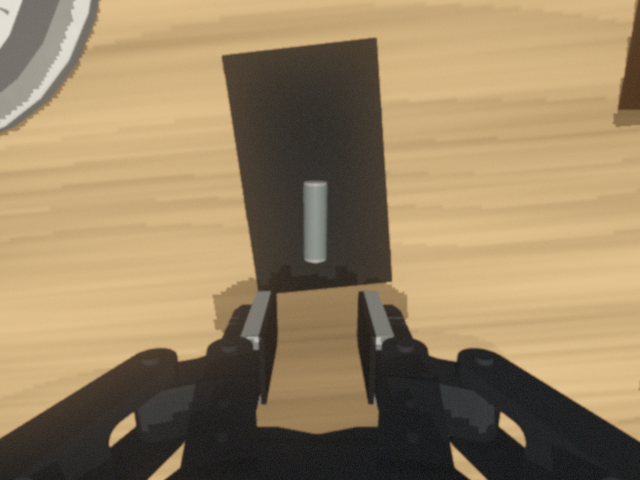

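The cell lies flat on the mat from about (315,182) to (315,262), with its nub toward the robot. I grip it about 28 mm from its flat end, using the tips of the pads.

carry_out:
  series: "0.0041 0.0004 -0.03 -0.5; 0.0041 0.0004 -0.03 0; 0 0 -0.03 0; 0 0 -0.015 0; 0 0 -0.0094 0; 0 0 0 0; 0 0 0 0"

```text
time: 12.55
tool_pos: [0.3997, -0.1083, 0.0154]
tcp_rot: [-3.136, 0.146, 0.01]
wrist_force: [-14.3, 5.3, 30.5]
width: 0.349
grip_force: 15.1
```

carry_out:
  series: "0 0 0 0; 0 0 0 0; 0 0 0 0; 0 0 0 0; 0 0 0 0"
  jaw: -1
  grip_force: 20

```text
time: 13.18
tool_pos: [0.4032, -0.1095, 0.0163]
tcp_rot: [3.138, -0.147, 0.002]
wrist_force: [-6.3, 2.3, 22.6]
width: 0.161
grip_force: 27.8
```

carry_out:
  series: "0 0 0.02 0; 0 0 0.03 0; 0 0 0.03 0; 0 0 0 0; 0 0 0 0"

```text
time: 13.8
tool_pos: [0.4015, -0.1089, 0.0932]
tcp_rot: [-3.138, 0.147, 0.001]
wrist_force: [-0.4, -0.4, -1.7]
width: 0.163
grip_force: 19.6
```

```bash
python3 tilt.py
```

```text
[ 0.4015 -0.1089  0.0932] [-0.4 -0.4 -1.7] 0.163
[[-20.0, 0.1, 1.2], [-18.0, -0.9, 1.1], [-16.0, -1.1, 1.1], [-14.0, -1.6, 1.4], [-12.0, -1.1, 1.5], [-10.0, -1.4, 1.4], [-8.0, -1.0, 1.3], [-6.0, -1.1, 1.8], [-4.0, -1.1, 2.1], [-2.0, -1.3, 1.4], [0.0, -1.1, 2.1], [2.0, -1.9, 1.5], [4.0, -1.2, 1.2], [6.0, -1.2, 1.2], [8.0, -1.7, 1.6], [10.0, -1.5, 1.5], [12.0, -1.0, 1.3], [14.0, -1.0, 1.5], [16.0, -0.9, 1.6], [18.0, -1.4, 1.8], [20.0, -1.0, 1.3], [22.0, -0.9, 1.2], [24.0, -1.0, 1.2], [26.0, -1.6, 2.0], [28.0, -1.3, 14.2], [30.0, -1.1, 12.8]]
```

carry_out:
  series: "0.036 -0.037 0 0; 0.036 -0.037 0 0; 0.036 -0.037 0 0; 0.036 -0.037 0 0; 0.036 -0.037 0 0; 0.0363 -0.0373 0 0; 0 0 -0.015 0; 0 0 -0.012 0; 0 0 -0.01 0; 0 0 0 0; 0 0 0 0"

```text
time: 15.22
tool_pos: [0.6182, -0.3309, 0.0572]
tcp_rot: [3.138, -0.146, 0.001]
wrist_force: [0.6, 0.6, -0.7]
width: 0.154
grip_force: 19.7
```

```bash
python3 tilt.py; python3 - <<'E'
from h import *
f=np.load("wt.npz"); im,d,K,T=f["im"],f["d"],f["K"],f["T"]; W=cloud(d,K,T)
m=(abs(W[...,2]-.036)<.003)&(abs(W[...,1]+.325)<.04)&(W[...,0]<.625); p=W[m]; print(m.sum(),np.percentile(p[:,0],[90,99]),np.percentile(p[:,1],[1,99]))
E
```

```text
[ 0.6182 -0.3309  0.0572] [ 0.6  0.6 -0.7] 0.154
[[-50.0, 20.3, 23.2], [-48.0, 20.0, 42.0], [-46.0, 20.7, 40.8], [-20.0, -0.2, 2.0], [-18.0, -1.1, 1.4], [-16.0, -0.8, 1.6], [-14.0, -1.3, 1.3], [-12.0, -1.3, 1.7], [-10.0, -1.3, 1.1], [-8.0, -1.2, 1.6], [-6.0, -1.6, 1.7], [-4.0, -1.2, 1.6], [-2.0, -1.0, 1.4], [0.0, -1.4, 1.5], [2.0, -0.9, 1.5], [4.0, -1.3, 1.5], [6.0, -1.0, 1.1], [8.0, -1.3, 1.4], [10.0, -1.2, 1.6], [12.0, -1.8, 1.2], [14.0, -1.4, 1.6], [16.0, -1.1, 1.4], [18.0, -1.0, 1.9], [20.0, -1.3, 1.7], [22.0, -1.1, 1.8], [24.0, -1.5, 2.0], [26.0, -1.4, 1.4], [28.0, -0.9, 13.7], [30.0, -0.8, 12.7]]
2069 [0.57576246 0.58861057] [-0.33841283 -0.31300377]
```

carry_out:
  series: "0 0 -0.005 0; 0 0 -0.004 0; 0 0 -0.004 0; 0 0 -0.004 0; 0 0 -0.002 0; 0 0 0 0"

```text
time: 16.02
tool_pos: [0.6211, -0.3321, 0.0407]
tcp_rot: [3.136, -0.147, 0.009]
wrist_force: [1.7, 1.1, 7.8]
width: 0.156
grip_force: 22.5
```

```bash
python3 tilt.py
```

```text
[ 0.6211 -0.3321  0.0407] [1.7 1.1 7.8] 0.156
[[-50.0, 8.8, 30.2], [-32.0, 3.8, 5.7], [-30.0, 3.5, 6.1], [-28.0, 3.8, 5.4], [-20.0, -5.8, -4.6], [-18.0, -9.4, -7.2], [-16.0, -9.6, -6.6], [-14.0, -9.1, -5.6], [-12.0, -8.8, -5.4], [-10.0, -7.7, -3.9], [-8.0, -7.6, -4.3], [-6.0, -6.4, -3.2], [-4.0, -6.0, -2.9], [-2.0, -5.4, -2.4], [0.0, -4.8, -1.9], [2.0, -4.5, -1.2], [4.0, -3.5, -0.4], [6.0, -2.9, 0.0], [8.0, -2.1, 0.6], [10.0, -2.1, 1.5], [12.0, -1.3, 2.8], [14.0, -0.8, 2.6], [16.0, 0.3, 3.7], [18.0, 0.7, 4.5], [20.0, 1.3, 4.6], [22.0, 1.7, 4.6], [24.0, 2.9, 5.5], [26.0, 2.8, 6.3], [28.0, 3.8, 6.5]]
```

carry_out:
  series: "-0.001 0 -0.004 0; -0.001 0 -0.004 0; -0.001 0 -0.003 0; 0 0 0 0"

```text
time: 16.58
tool_pos: [0.6199, -0.3325, 0.0309]
tcp_rot: [3.135, -0.147, 0.015]
wrist_force: [4.2, 2.2, 9.8]
width: 0.159
grip_force: 26.8
```

```bash
python3 tilt.py
```

```text
[ 0.6199 -0.3325  0.0309] [4.2 2.2 9.8] 0.159
[[-50.0, 8.3, 18.7], [-48.0, 7.2, 17.7], [-32.0, -4.7, -4.3], [-30.0, -6.2, -4.0], [-28.0, -7.0, -4.1], [-26.0, -6.2, -4.1], [-24.0, -6.5, -4.0], [-18.0, -13.6, -12.1], [-16.0, -14.9, -12.4], [-14.0, -16.6, -14.6], [-12.0, -17.5, -14.4], [-10.0, -17.2, -12.7], [-8.0, -16.0, -11.6], [-6.0, -15.0, -10.2], [-4.0, -13.9, -9.5], [-2.0, -11.7, -8.0], [0.0, -10.4, -6.2], [2.0, -9.8, -4.8], [4.0, -8.7, -3.7], [6.0, -6.3, -3.0], [8.0, -5.1, -1.0], [10.0, -4.1, -0.4], [12.0, -2.5, 1.6], [14.0, -1.2, 2.8], [16.0, 0.2, 4.2], [18.0, 1.9, 6.0], [20.0, 2.9, 6.9], [22.0, 4.4, 7.9], [24.0, 5.1, 9.1], [26.0, 6.1, 10.8], [28.0, 8.1, 10.6]]
```

Tilt is now about 32° with the nub up. I carry the cell over the holder and check it there.

carry_out:
  series: "0 0 0.02 0; 0 0 0.02 0; 0 0 0.02 0; -0.0065 0.0471 0 4.04; -0.0065 0.0471 0 4.04; -0.0065 0.0471 0 4.04; -0.0065 0.0471 0 4.04; -0.0065 0.0471 0 4.04; -0.0065 0.0471 0 4.04; -0.0065 0.0471 0 4.04; -0.0065 0.0471 0 4.04; -0.0065 0.0471 0 4.04; -0.0065 0.0471 0 4.04; 0 0 0 0; 0 0 0 0"
  grip_force: 25

```text
time: 18.5
tool_pos: [0.5503, 0.1395, 0.0873]
tcp_rot: [2.995, 0.946, 0.001]
wrist_force: [-0.1, -0.5, 0.4]
width: 0.157
grip_force: 25.7
```

```bash
cat > tilt2.py <<'E'
from h import *
s=bot.read_state(); Rt=R.from_rotvec(s["tcp_rot"]).as_matrix(); t=np.array([.5956,.1119]); th=np.radians(35); Rr=np.array([[np.cos(th),-np.sin(th)],[np.sin(th),np.cos(th)]])
print("tcp",np.round(s["tool_pos"],4),"tt",((Rr.T@(s["tool_pos"][:2]-t))*1000).round(1),"xdir",np.degrees(np.arctan2(Rt[1,0],Rt[0,0])).round(2),np.round(s["wrist_force"],1),round(s["width"],3))
im,d,K,T=cam("wrist"); np.savez("wt.npz",im=im,d=d,K=K,T=T)
W=cloud(d,K,T); X=((W[...,:2]-t)@Rr)*1000; z=W[...,2]*1000
m=(abs(X[...,1]-45)<2.5)&(X[...,0]>-60)&(X[...,0]<45)&(z>5)
x,zz=X[m][:,0],z[m]
print("tt x, z profile:",[(int(a),round(float(zz[(x>a)&(x<=a+3)].min()),1),round(float(zz[(x>a)&(x<=a+3)].max()),1)) for a in range(-60,45,3) if ((x>a)&(x<=a+3)).sum()>2])
E
python3 tilt2.py
```

```text
tcp [0.5503 0.1395 0.0873] tt [-21.3  48.5] xdir 35.06 [-0.1 -0.5  0.4] 0.157
tt x, z profile: [(-39, 99.3, 100.9), (-36, 99.2, 104.3), (-33, 96.4, 104.2), (-30, 95.7, 103.2), (-27, 92.8, 100.8), (-24, 91.5, 98.9), (-21, 89.2, 97.1), (-18, 87.5, 95.7), (-15, 85.6, 148.3), (-12, 20.0, 160.6), (-9, 19.3, 159.8), (-6, 19.0, 87.6), (-3, 19.3, 85.4), (0, 19.3, 84.1), (3, 19.5, 81.6), (6, 19.3, 81.0), (9, 18.9, 22.6), (12, 19.5, 34.3), (15, 19.6, 33.8), (18, 19.2, 34.1), (21, 19.7, 33.7), (24, 32.3, 35.1), (27, 32.4, 36.0), (30, 32.3, 35.7), (33, 32.0, 35.4), (36, 16.3, 34.5), (39, 16.2, 19.5), (42, 16.0, 19.8)]
```

carry_out:
  series: "0.0032 -0.002 0 0; 0 0 -0.016 0; 0 0 -0.012 0; 0 0 0 0; 0 0 0 0"

```text
time: 19.18
tool_pos: [0.5532, 0.1376, 0.0582]
tcp_rot: [-2.996, -0.946, 0.001]
wrist_force: [-1.0, -0.0, -0.3]
width: 0.16
grip_force: 25.7
```

```bash
cat >> tilt2.py <<'E'
# lateral centre of the cell: its outline at the top part, tt y of points well above the dish
for a in range(-36,18,6):
    q=(X[...,0]>a)&(X[...,0]<=a+6)&(abs(X[...,1]-45)<10)
    h=z[q]; 
    if len(h)<5: continue
    hm=np.percentile(h,98); k=q&(z>hm-5); print(a,"ztop",hm.round(1),"y",np.percentile(X[k][:,1],[2,98]).round(1),end="; ")
cv2.imwrite("pics/wt2.png",im[120:480,120:520])
E
python3 tilt2.py
```

```text
tcp [0.5532 0.1376 0.0582] tt [-20.   45.4] xdir 35.03 [-1.  -0.  -0.3] 0.16
tt x, z profile: [(-39, 70.3, 71.5), (-36, 70.2, 73.1), (-33, 70.9, 76.3), (-30, 70.0, 75.0), (-27, 68.2, 73.3), (-24, 66.4, 72.3), (-21, 64.5, 70.2), (-18, 62.9, 67.1), (-15, 60.2, 65.6), (-12, 58.7, 130.6), (-9, 57.6, 131.7), (-6, 54.4, 60.3), (-3, 53.6, 57.9), (0, 19.2, 56.2), (3, 19.8, 54.0), (6, 19.4, 52.0), (9, 19.6, 22.6), (12, 19.7, 34.0), (15, 19.6, 34.0), (18, 19.5, 34.1), (21, 19.7, 34.1), (24, 31.8, 35.3), (27, 32.6, 35.2), (30, 32.0, 35.5), (33, 32.2, 35.1), (36, 16.6, 35.1), (39, 16.0, 19.2), (42, 16.5, 19.5)]
-36 ztop 90.0 y [37.1 54.6]; -30 ztop 94.2 y [36.3 54.9]; -24 ztop 91.3 y [36.4 54.9]; -18 ztop 109.8 y [37.5 54.1]; -12 ztop 130.6 y [38.2 53.4]; -6 ztop 138.4 y [35.1 54.9]; 0 ztop 139.2 y [35.1 54.9]; 6 ztop 50.9 y [40.1 51.5]; 12 ztop 33.3 y [40.4 49.5];
```

View pics/wt2.png

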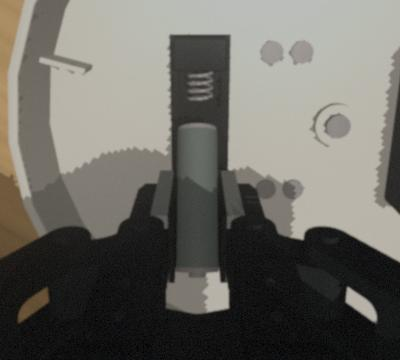

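```bash
python3 - <<'E'
from h import *
f=np.load("wt.npz"); im,d,K,T=f["im"],f["d"],f["K"],f["T"]; g=im.astype(int).sum(2)
for v in [160,170,180,190,210,225,235,245,255,265,275]:
    row=g[v,270:370]; e=np.abs(np.diff(cv2.GaussianBlur(row.astype(np.float32)[None],(3,1),0)[0])); pk=[i+270.5 for i in range(1,98) if e[i]>25 and e[i]>=e[i-1] and e[i]>e[i+1]]
    print(v,pk,"depth",d[v,318].round(4))
E
```

```text
160 [289.5, 349.5] depth 0.1508
170 [289.5, 349.5] depth 0.152
180 [289.5, 349.5] depth 0.1512
190 [289.5, 349.5] depth 0.1532
210 [290.5, 307.5, 309.5, 330.5, 348.5] depth 0.1566
225 [289.5, 348.5] depth 0.1709
235 [290.5, 348.5] depth 0.1713
245 [291.5, 300.5, 333.5, 348.5] depth 0.143
255 [290.5, 297.5, 336.5, 347.5] depth 0.1418
265 [287.5, 291.5, 297.5, 336.5, 347.5] depth 0.1399
275 [283.5, 291.5, 297.5, 337.5, 347.5] depth 0.139
```

carry_out:
  series: "0.0012 -0.0003 0 0; 0 0 -0.006 0; 0 0 -0.005 0; 0 0 -0.002 0; 0 0 0 0; 0 0 0 0"

```text
time: 19.98
tool_pos: [0.5547, 0.1374, 0.0457]
tcp_rot: [2.996, 0.946, 0.0]
wrist_force: [0.8, -0.3, 1.0]
width: 0.16
grip_force: 25.7
```

```bash
python3 tilt2.py
```

```text
tcp [0.5547 0.1374 0.0457] tt [-18.9  44.3] xdir 35.04 [ 0.8 -0.3  1. ] 0.16
tt x, z profile: [(-36, 57.2, 60.5), (-33, 60.2, 63.3), (-30, 57.9, 63.4), (-27, 57.0, 61.6), (-24, 55.0, 59.8), (-21, 52.8, 57.8), (-18, 51.6, 57.0), (-15, 49.2, 53.7), (-12, 47.4, 116.8), (-9, 45.8, 119.0), (-6, 43.4, 48.1), (-3, 41.9, 46.1), (0, 39.1, 44.6), (3, 20.0, 42.7), (6, 19.2, 40.6), (9, 19.8, 38.1), (12, 19.8, 34.6), (15, 19.5, 34.1), (18, 19.1, 34.2), (21, 19.5, 34.0), (24, 32.2, 35.0), (27, 32.0, 35.6), (30, 32.1, 35.4), (33, 32.0, 35.5), (36, 16.5, 34.7), (39, 16.4, 19.4), (42, 16.5, 19.5)]
-36 ztop 68.5 y [36.1 53.6]; -30 ztop 81.9 y [35.3 54.4]; -24 ztop 79.2 y [35.4 54.3]; -18 ztop 95.2 y [36.5 53.1]; -12 ztop 118.1 y [37.3 52.4]; -6 ztop 123.7 y [35.1 54.8]; 0 ztop 126.8 y [35.1 54.9]; 6 ztop 39.1 y [39.1 50.6]; 12 ztop 33.3 y [40.1 49.7];
```

carry_out:
  series: "0 0 -0.002 0; 0 0 -0.0015 0; 0 0 0 0; 0 0 0 0"

```text
time: 20.52
tool_pos: [0.5546, 0.1374, 0.0422]
tcp_rot: [-2.996, -0.946, 0.0]
wrist_force: [0.4, 0.3, 0.4]
width: 0.154
grip_force: 25.7
```

carry_out:
  series: "0 0 0 0; 0 0 0 0; 0 0 0 0; 0 0 0 0"
  jaw: -0.5

```text
time: 21.02
tool_pos: [0.5546, 0.1374, 0.0422]
tcp_rot: [2.996, 0.946, -0.0]
wrist_force: [0.9, -0.8, -0.6]
width: 0.252
grip_force: 0.0
```

```bash
python3 tilt2.py
```

```text
tcp [0.5546 0.1374 0.0422] tt [-19.   44.4] xdir 35.04 [ 0.9 -0.8 -0.6] 0.252
tt x, z profile: [(-39, 53.4, 54.4), (-36, 53.2, 56.1), (-33, 55.6, 58.8), (-30, 54.1, 58.1), (-27, 51.9, 56.5), (-24, 49.4, 54.8), (-21, 48.3, 52.8), (-18, 46.1, 51.6), (-15, 43.9, 48.9), (-12, 42.7, 113.5), (-9, 41.0, 115.6), (-6, 39.3, 43.9), (-3, 36.9, 42.5), (0, 35.9, 40.9), (3, 33.9, 38.2), (6, 19.1, 36.7), (9, 19.4, 35.1), (12, 18.8, 34.7), (15, 19.7, 34.4), (18, 19.7, 34.4), (21, 18.8, 34.3), (24, 31.9, 35.2), (27, 32.5, 35.4), (30, 32.2, 36.0), (33, 32.1, 34.9), (36, 16.6, 34.8), (39, 16.5, 19.3), (42, 16.2, 19.7)]
-36 ztop 57.9 y [38.6 51.2]; -30 ztop 57.0 y [39.2 50.9]; -24 ztop 53.5 y [39.2 50.7]; -18 ztop 49.9 y [39.2 50.7]; -12 ztop 114.7 y [36.2 53.4]; -6 ztop 121.0 y [35.1 55. ]; 0 ztop 123.1 y [35.  54.9]; 6 ztop 35.1 y [38.9 50.7]; 12 ztop 33.4 y [40.3 49.6];
```

The cell now leans at about 31°, its nub end on the lip and its flat end by the spring, laterally centred. I regrip it higher with the tips of the pads, near its middle.

carry_out:
  series: "0.0016 0.0011 0.0098 0; 0 0 0 0; 0 0 0 0"

```text
time: 21.45
tool_pos: [0.5565, 0.1386, 0.0524]
tcp_rot: [2.996, 0.946, 0.001]
wrist_force: [0.6, 0.4, -0.2]
width: 0.248
grip_force: 0.0
```

carry_out:
  series: "0 0 0 0; 0 0 0 0; 0 0 0 0; 0 0 0 0"
  jaw: -1
  grip_force: 20

```text
time: 21.95
tool_pos: [0.5562, 0.1385, 0.052]
tcp_rot: [-2.996, -0.946, -0.0]
wrist_force: [-0.2, -0.4, 0.9]
width: 0.155
grip_force: 21.4
```

```bash
python3 tilt2.py
```

```text
tcp [0.5562 0.1385 0.052 ] tt [-17.   44.4] xdir 35.04 [-0.2 -0.4  0.9] 0.155
tt x, z profile: [(-39, 53.1, 53.8), (-36, 52.9, 55.7), (-33, 54.8, 58.6), (-30, 53.6, 58.0), (-27, 51.6, 56.4), (-24, 50.1, 54.8), (-21, 48.0, 52.5), (-18, 46.3, 50.7), (-15, 44.6, 48.7), (-12, 42.5, 47.0), (-9, 40.3, 124.3), (-6, 39.3, 125.4), (-3, 37.4, 41.8), (0, 35.7, 39.9), (3, 33.5, 37.9), (6, 19.1, 36.1), (9, 20.1, 34.1), (12, 19.4, 34.1), (15, 19.9, 34.5), (18, 19.6, 34.0), (21, 20.0, 34.2), (24, 32.3, 35.0), (27, 32.4, 35.3), (30, 32.0, 36.2), (33, 32.5, 35.3), (36, 16.6, 34.6), (39, 16.6, 19.2), (42, 16.4, 19.4)]
-36 ztop 57.9 y [38.5 51.3]; -30 ztop 88.0 y [35.4 54.3]; -24 ztop 86.3 y [35.4 54.3]; -18 ztop 85.3 y [35.7 54. ]; -12 ztop 123.8 y [37.4 52.4]; -6 ztop 126.4 y [35.3 54.6]; 0 ztop 132.8 y [35.1 54.9]; 6 ztop 35.1 y [39.1 50.8]; 12 ztop 33.3 y [40.3 49.6];
```

carry_out:
  series: "0.0025 0.0017 -0.0003 0; 0.0025 0.0017 -0.0004 0; 0.0025 0.0017 -0.0004 0; 0.0025 0.0017 -0.0004 0; 0 0 0 0; 0 0 0 0"

```text
time: 22.75
tool_pos: [0.5652, 0.1447, 0.0508]
tcp_rot: [2.995, 0.946, -0.005]
wrist_force: [-5.9, -2.8, 8.2]
width: 0.155
grip_force: 22.1
```

```bash
python3 tilt2.py
```

```text
tcp [0.5652 0.1447 0.0508] tt [-6.1 44.3] xdir 35.06 [-5.9 -2.8  8.2] 0.155
tt x, z profile: [(-60, 16.5, 18.8), (-57, 17.2, 19.2), (-39, 38.8, 43.7), (-36, 38.6, 43.6), (-27, 51.3, 54.2), (-24, 52.7, 56.1), (-21, 52.9, 57.3), (-18, 51.4, 55.8), (-15, 49.8, 54.0), (-12, 47.7, 52.5), (-9, 46.2, 51.0), (-6, 44.6, 48.9), (-3, 42.4, 47.1), (0, 41.2, 45.1), (3, 39.5, 123.9), (6, 37.9, 124.4), (9, 35.7, 40.6), (12, 33.9, 38.7), (15, 20.3, 36.9), (18, 19.7, 34.7), (21, 20.4, 33.8), (24, 32.0, 35.4), (27, 32.2, 35.3), (30, 32.5, 35.3), (33, 32.0, 36.2), (36, 16.3, 35.2), (39, 16.1, 19.4), (42, 16.0, 19.3)]
-36 ztop 42.9 y [37.  52.8]; -30 ztop 54.1 y [42.2 47.5]; -24 ztop 56.5 y [38.8 51.3]; -18 ztop 87.4 y [35.3 54.4]; -12 ztop 84.6 y [35.4 54.3]; -6 ztop 84.6 y [35.7 53.9]; 0 ztop 123.0 y [37.3 52.2]; 6 ztop 126.3 y [35.1 54.9]; 12 ztop 131.8 y [35.1 54.9];
```

carry_out:
  series: "0.0013 0.0009 -0.0005 0; 0.0013 0.0009 -0.001 0; 0 0 -0.002 0; 0 0 -0.002 0; 0 0 -0.002 0; 0 0 0 0"

```text
time: 23.55
tool_pos: [0.5687, 0.147, 0.0445]
tcp_rot: [2.996, 0.946, -0.001]
wrist_force: [-6.1, -1.0, 12.4]
width: 0.151
grip_force: 24.4
```

```bash
python3 tilt2.py
```

```text
tcp [0.5687 0.147  0.0445] tt [-1.9 44.2] xdir 35.05 [-6.1 -1.  12.4] 0.151
tt x, z profile: [(-60, 16.6, 19.1), (-57, 18.7, 19.1), (-39, 38.6, 43.6), (-36, 38.9, 44.1), (-30, 47.5, 49.6), (-27, 49.0, 51.3), (-24, 50.9, 53.8), (-21, 49.6, 53.5), (-18, 47.9, 52.5), (-15, 45.9, 50.6), (-12, 44.5, 49.4), (-9, 43.8, 48.0), (-6, 41.4, 46.6), (-3, 40.6, 44.7), (0, 39.2, 43.1), (3, 37.6, 42.4), (6, 36.1, 116.7), (9, 34.6, 118.2), (12, 33.6, 38.5), (15, 20.1, 36.4), (18, 19.5, 34.8), (21, 24.6, 34.2), (24, 32.1, 35.1), (27, 32.2, 35.2), (30, 31.8, 35.1), (33, 32.3, 35.3), (36, 16.1, 35.3), (39, 16.2, 19.3), (42, 16.5, 19.8)]
-36 ztop 43.0 y [35.6 54.3]; -30 ztop 51.3 y [37.8 51.6]; -24 ztop 53.2 y [38.7 50.8]; -18 ztop 67.7 y [36.1 53.3]; -12 ztop 80.9 y [35.2 54.2]; -6 ztop 78.0 y [35.3 54.1]; 0 ztop 95.9 y [36.4 53. ]; 6 ztop 116.8 y [37.1 52.3]; 12 ztop 124.5 y [35.1 54.9];
```

The pads slipped along the cell during that push, so 20 N of grip is too weak. I ease back until the spring is unloaded, then regrip nearer the middle with more force.

carry_out:
  series: "0 0 0.003 0; -0.002 -0.0014 0.002 0; -0.0025 -0.0017 0 0; -0.0025 -0.0017 0 0; -0.001 -0.0007 0 0; 0 0 0 0"
  grip_force: 30

```text
time: 24.35
tool_pos: [0.5612, 0.1417, 0.0482]
tcp_rot: [2.996, 0.946, 0.002]
wrist_force: [-0.8, 0.3, 0.4]
width: 0.153
grip_force: 29.4
```

```bash
python3 tilt2.py
```

```text
tcp [0.5612 0.1417 0.0482] tt [-11.1  44.1] xdir 35.04 [-0.8  0.3  0.4] 0.153
tt x, z profile: [(-39, 52.4, 52.9), (-36, 52.1, 54.6), (-33, 55.0, 58.2), (-30, 53.7, 57.8), (-27, 51.9, 56.0), (-24, 50.2, 54.6), (-21, 49.1, 52.7), (-18, 47.4, 51.8), (-15, 46.1, 50.1), (-12, 44.2, 48.7), (-9, 42.8, 47.2), (-6, 41.8, 45.4), (-3, 39.4, 120.7), (0, 37.5, 121.9), (3, 36.9, 41.1), (6, 19.6, 39.6), (9, 19.8, 37.9), (12, 19.8, 33.8), (15, 19.8, 34.1), (18, 19.3, 33.8), (21, 19.8, 33.7), (24, 32.3, 35.0), (27, 32.2, 35.6), (30, 32.0, 35.4), (33, 32.1, 35.4), (36, 16.6, 35.2), (39, 16.2, 19.5), (42, 16.8, 19.2)]
-36 ztop 57.4 y [38.3 51. ]; -30 ztop 56.4 y [39.  50.3]; -24 ztop 84.3 y [35.3 53.9]; -18 ztop 82.2 y [35.1 54. ]; -12 ztop 96.2 y [36.5 52.7]; -6 ztop 120.0 y [37.2 52. ]; 0 ztop 122.9 y [35.3 54.7]; 6 ztop 128.9 y [35.1 54.9]; 12 ztop 33.3 y [40.1 49.7];
```

carry_out:
  series: "0 0 0 0; 0 0 0 0; 0 0 0 0; -0.0025 -0.0017 0.0033 0; -0.0025 -0.0017 0 0; 0 0 0 0; 0 0 0 0"
  jaw: -0.5

```text
time: 25.28
tool_pos: [0.5558, 0.1382, 0.0513]
tcp_rot: [-2.996, -0.946, -0.0]
wrist_force: [-0.5, -0.5, -0.0]
width: 0.251
grip_force: 0.0
```

carry_out:
  series: "0 0 0 0; 0 0 0 0; 0 0 0 0; 0 0 0 0"
  jaw: -1
  grip_force: 55

```text
time: 25.78
tool_pos: [0.5559, 0.1382, 0.0513]
tcp_rot: [-2.996, -0.946, -0.0]
wrist_force: [-0.7, 0.3, -0.2]
width: 0.145
grip_force: 53.6
```

```bash
python3 tilt2.py
```

```text
tcp [0.5559 0.1382 0.0513] tt [-17.4  44.3] xdir 35.04 [-0.7  0.3 -0.2] 0.145
tt x, z profile: [(-60, 17.1, 19.3), (-36, 51.7, 55.4), (-33, 55.0, 57.5), (-30, 53.5, 57.4), (-27, 51.7, 56.4), (-24, 49.5, 54.4), (-21, 48.2, 52.6), (-18, 46.9, 50.6), (-15, 44.4, 49.4), (-12, 43.6, 48.0), (-9, 41.0, 124.1), (-6, 39.5, 124.6), (-3, 38.5, 42.7), (0, 36.5, 41.3), (3, 35.2, 39.1), (6, 19.5, 37.2), (9, 19.9, 35.4), (12, 18.5, 34.6), (15, 19.7, 34.2), (18, 19.5, 34.2), (21, 19.3, 34.3), (24, 32.4, 35.4), (27, 32.5, 35.2), (30, 32.6, 35.8), (33, 32.2, 35.5), (36, 16.7, 35.1), (39, 16.1, 20.4), (42, 15.8, 19.2)]
-36 ztop 57.1 y [38.8 50.9]; -30 ztop 88.2 y [35.9 53.8]; -24 ztop 85.2 y [35.9 53.8]; -18 ztop 85.7 y [36.3 53.4]; -12 ztop 123.4 y [37.5 52.1]; -6 ztop 126.5 y [35.2 54.8]; 0 ztop 132.2 y [35.2 54.9]; 6 ztop 36.0 y [39.1 50.6]; 12 ztop 33.5 y [40.3 49.5];
```

carry_out:
  series: "0.0026 0.0018 0 0; 0.0026 0.0018 0 0; 0.0026 0.0018 0 0; 0.0024 0.0017 0 0; 0 0 0 0; 0 0 0 0"

```text
time: 26.58
tool_pos: [0.5655, 0.1451, 0.051]
tcp_rot: [2.996, 0.946, -0.002]
wrist_force: [-3.6, -3.4, 3.1]
width: 0.141
grip_force: 53.9
```

```bash
python3 tilt2.py
```

```text
tcp [0.5655 0.1451 0.051 ] tt [-5.7 44.4] xdir 35.04 [-3.6 -3.4  3.1] 0.141
tt x, z profile: [(-60, 16.3, 19.2), (-57, 16.5, 19.2), (-39, 39.0, 43.3), (-36, 38.6, 44.1), (-33, 39.3, 41.2), (-24, 51.7, 54.5), (-21, 53.9, 57.3), (-18, 52.2, 57.4), (-15, 50.9, 55.4), (-12, 49.4, 53.4), (-9, 47.7, 52.6), (-6, 45.4, 50.2), (-3, 44.5, 49.0), (0, 42.5, 46.8), (3, 40.5, 123.9), (6, 38.8, 124.3), (9, 37.8, 42.1), (12, 36.0, 40.8), (15, 33.9, 39.5), (18, 20.0, 36.6), (21, 30.4, 34.8), (24, 31.9, 35.3), (27, 32.3, 35.3), (30, 32.3, 35.5), (33, 32.5, 35.4), (36, 16.5, 35.1), (39, 16.3, 19.3), (42, 16.6, 19.6)]
-36 ztop 42.3 y [38.  52.1]; -24 ztop 56.7 y [38.9 51. ]; -18 ztop 88.2 y [36. 54.]; -12 ztop 85.0 y [36.  53.9]; -6 ztop 96.5 y [37.1 52.7]; 0 ztop 123.1 y [37.6 52.2]; 6 ztop 126.5 y [35.2 54.8]; 12 ztop 131.9 y [35.1 54.9];
```

carry_out:
  series: "0 0 -0.002 0; 0 0 -0.002 0; 0 0 -0.002 0; 0 0 -0.002 0; 0 0 0 0"
  grip_force: 45

```text
time: 27.25
tool_pos: [0.5677, 0.1446, 0.0467]
tcp_rot: [2.994, 0.946, 0.004]
wrist_force: [-8.6, -8.1, 19.6]
width: 0.142
grip_force: 56.9
```

```bash
python3 tilt2.py
```

```text
tcp [0.5677 0.1446 0.0467] tt [-4.1 42.7] xdir 35.07 [-8.6 -8.1 19.6] 0.142
tt x, z profile: [(-60, 16.7, 18.9), (-57, 17.1, 19.1), (-39, 38.5, 43.7), (-36, 38.7, 44.5), (-33, 39.3, 41.2), (-27, 48.7, 52.2), (-24, 51.7, 55.2), (-21, 50.2, 55.3), (-18, 49.4, 54.4), (-15, 47.3, 52.1), (-12, 45.9, 50.7), (-9, 44.5, 48.8), (-6, 42.2, 47.5), (-3, 40.9, 45.8), (0, 40.2, 44.4), (3, 38.1, 118.4), (6, 36.0, 120.0), (9, 35.3, 39.5), (12, 33.2, 39.2), (15, 19.7, 36.2), (18, 19.7, 34.6), (21, 22.1, 34.1), (24, 32.1, 35.0), (27, 31.5, 35.3), (30, 32.3, 35.5), (33, 32.2, 35.2), (36, 16.1, 35.1), (39, 16.2, 20.3), (42, 16.0, 19.5)]
-36 ztop 43.2 y [35.9 50.6]; -30 ztop 51.8 y [40.6 45.9]; -24 ztop 54.7 y [37.2 49.3]; -18 ztop 80.5 y [35.1 52.4]; -12 ztop 82.7 y [35.1 52.3]; -6 ztop 80.2 y [35.1 52. ]; 0 ztop 116.7 y [36.1 50.8]; 6 ztop 119.5 y [35.9 50.9]; 12 ztop 127.3 y [35.1 54.8];
```

carry_out:
  series: "0 0 0.004 0; -0.002 -0.0014 0.002 0; -0.0025 -0.0017 0 0; -0.0025 -0.0017 0 0; -0.0025 -0.0017 0 0; 0 0 0 0"

```text
time: 28.05
tool_pos: [0.5571, 0.139, 0.0496]
tcp_rot: [-2.996, -0.946, -0.002]
wrist_force: [1.7, 0.8, 2.4]
width: 0.141
grip_force: 55.1
```

```bash
python3 tilt2.py
```

```text
tcp [0.5571 0.139  0.0496] tt [-16.   44.3] xdir 35.04 [1.7 0.8 2.4] 0.141
tt x, z profile: [(-39, 52.6, 55.7), (-36, 54.4, 57.6), (-33, 54.6, 58.6), (-30, 53.4, 57.3), (-27, 51.5, 56.2), (-24, 49.9, 54.2), (-21, 47.9, 52.3), (-18, 45.3, 50.5), (-15, 43.6, 49.3), (-12, 42.8, 47.7), (-9, 41.3, 121.0), (-6, 39.6, 123.1), (-3, 37.8, 42.4), (0, 35.9, 40.9), (3, 19.4, 38.2), (6, 19.0, 37.8), (9, 19.8, 34.7), (12, 19.5, 34.3), (15, 19.6, 33.9), (18, 19.2, 33.9), (21, 19.8, 34.5), (24, 32.5, 36.1), (27, 32.3, 35.5), (30, 32.3, 35.8), (33, 32.5, 35.5), (36, 16.4, 35.3), (39, 16.3, 19.5), (42, 16.5, 19.3)]
-36 ztop 58.1 y [38.8 50.8]; -30 ztop 83.8 y [35.8 53.8]; -24 ztop 86.1 y [35.9 53.8]; -18 ztop 83.3 y [36.2 53.5]; -12 ztop 116.8 y [37.6 52.2]; -6 ztop 122.4 y [37.3 52.3]; 0 ztop 130.3 y [35.1 54.9]; 6 ztop 35.9 y [39.1 50.6]; 12 ztop 33.3 y [40.3 49.5];
```

carry_out:
  series: "0 0 0 0; 0 0 0 0; 0 0 0.0034 0; -0.0033 -0.0023 0.003 0; -0.0033 -0.0023 0 0; 0 0 0 0; 0 0 0 0"
  jaw: -0.5

```text
time: 28.98
tool_pos: [0.5498, 0.1341, 0.0557]
tcp_rot: [-2.996, -0.946, -0.0]
wrist_force: [-0.4, -0.3, -0.3]
width: 0.251
grip_force: 0.0
```

carry_out:
  series: "0 0 0 0; 0 0 0 0; 0 0 0 0; 0 0 0 0"
  jaw: -1
  grip_force: 50

```text
time: 29.48
tool_pos: [0.55, 0.1342, 0.0557]
tcp_rot: [-2.996, -0.946, -0.0]
wrist_force: [0.6, 0.4, 0.3]
width: 0.146
grip_force: 48.7
```

```bash
python3 tilt2.py
```

```text
tcp [0.55   0.1342 0.0557] tt [-24.5  44.4] xdir 35.04 [0.6 0.4 0.3] 0.146
tt x, z profile: [(-60, 17.0, 19.6), (-57, 17.7, 18.5), (-39, 53.2, 55.0), (-36, 53.4, 56.3), (-33, 55.8, 58.9), (-30, 52.8, 59.2), (-27, 50.8, 56.2), (-24, 49.4, 54.3), (-21, 47.9, 52.4), (-18, 46.4, 125.5), (-15, 44.2, 129.0), (-12, 42.1, 46.9), (-9, 40.6, 44.9), (-6, 39.0, 43.6), (-3, 36.7, 41.9), (0, 35.2, 39.8), (3, 33.2, 37.6), (6, 19.7, 36.7), (9, 19.5, 33.6), (12, 19.6, 34.0), (15, 19.1, 34.3), (18, 19.5, 34.1), (21, 19.9, 34.6), (24, 31.7, 35.3), (27, 32.2, 35.3), (30, 31.9, 35.5), (33, 32.0, 35.3), (36, 16.1, 34.7), (39, 16.6, 19.5), (42, 16.1, 19.3)]
-36 ztop 92.7 y [36. 54.]; -30 ztop 89.4 y [36.  53.9]; -24 ztop 105.2 y [37.1 52.8]; -18 ztop 127.9 y [37.6 52.3]; -12 ztop 132.6 y [35.1 54.9]; -6 ztop 136.7 y [35.1 54.9]; 0 ztop 38.3 y [39.2 50.8]; 6 ztop 34.8 y [39.5 50.5]; 12 ztop 33.4 y [40.3 49.7];
```

carry_out:
  series: "0.0024 0.0017 0 0; 0.0024 0.0017 0 0; 0.0024 0.0017 0 0; 0.0024 0.0017 0 0; 0.0024 0.0017 0 0; 0 0 0 0"

```text
time: 30.28
tool_pos: [0.5614, 0.1424, 0.0554]
tcp_rot: [2.996, 0.946, -0.002]
wrist_force: [-2.5, -3.1, 2.4]
width: 0.143
grip_force: 49.0
```

carry_out:
  series: "0.0008 0.0006 -0.001 0; 0.0008 0.0006 -0.002 0; 0.0008 0.0006 -0.002 0; 0.0008 0.0006 -0.002 0; 0 0 0 0"
  grip_force: 20

```text
time: 30.9
tool_pos: [0.563, 0.1436, 0.0512]
tcp_rot: [2.995, 0.946, -0.009]
wrist_force: [-16.0, -9.7, 26.0]
width: 0.142
grip_force: 52.1
```

```bash
python3 tilt2.py
```

```text
tcp [0.563  0.1436 0.0512] tt [-8.5 44.7] xdir 35.07 [-16.   -9.7  26. ] 0.142
tt x, z profile: [(-60, 17.0, 19.1), (-57, 16.9, 19.6), (-39, 39.0, 44.0), (-36, 38.5, 44.2), (-33, 39.0, 41.2), (-24, 49.8, 52.8), (-21, 53.3, 56.6), (-18, 51.7, 55.7), (-15, 50.3, 54.8), (-12, 48.5, 52.4), (-9, 46.8, 51.8), (-6, 45.1, 49.4), (-3, 42.8, 47.3), (0, 41.8, 123.5), (3, 39.1, 124.8), (6, 38.2, 42.4), (9, 36.3, 40.9), (12, 34.9, 39.6), (15, 33.0, 37.1), (18, 21.4, 36.3), (21, 29.8, 34.2), (24, 32.1, 35.2), (27, 31.4, 35.2), (30, 32.4, 35.5), (33, 32.3, 35.3), (36, 16.2, 35.7), (39, 16.3, 19.1), (42, 15.8, 19.5)]
-36 ztop 42.6 y [38.4 52. ]; -30 ztop 41.1 y [40.  49.6]; -24 ztop 84.0 y [37.1 53.2]; -18 ztop 87.8 y [36.1 54.1]; -12 ztop 84.6 y [36.2 54. ]; -6 ztop 103.3 y [37.2 53. ]; 0 ztop 123.5 y [37.6 52.6]; 6 ztop 131.3 y [35.1 54.9]; 12 ztop 132.3 y [35.1 54.6];
```

carry_out:
  series: "0 0 0 0; 0 0 0 0"
  jaw: -0.69
  grip_force: 20

```text
time: 31.2
tool_pos: [0.5642, 0.1444, 0.0503]
tcp_rot: [2.995, 0.946, -0.004]
wrist_force: [-9.5, -6.7, 16.1]
width: 0.159
grip_force: 24.3
```

```bash
python3 tilt2.py
```

```text
tcp [0.5642 0.1444 0.0503] tt [-7.1 44.6] xdir 35.06 [-9.5 -6.7 16.1] 0.159
tt x, z profile: [(-60, 16.6, 19.5), (-57, 17.3, 19.7), (-39, 38.2, 43.9), (-36, 38.5, 43.9), (-33, 38.9, 41.2), (-24, 50.2, 53.7), (-21, 53.2, 56.6), (-18, 52.1, 55.8), (-15, 50.0, 54.2), (-12, 48.5, 53.1), (-9, 46.4, 51.2), (-6, 45.2, 50.2), (-3, 43.0, 48.1), (0, 41.8, 121.5), (3, 40.0, 124.3), (6, 38.6, 43.0), (9, 37.0, 41.2), (12, 34.6, 39.8), (15, 33.4, 37.5), (18, 20.4, 35.5), (21, 30.2, 34.0), (24, 32.3, 35.3), (27, 32.2, 35.7), (30, 32.6, 35.7), (33, 32.1, 35.6), (36, 15.9, 35.3), (39, 15.9, 19.6), (42, 14.9, 19.5)]
-36 ztop 42.3 y [37.5 52.6]; -30 ztop 50.4 y [42.7 47.7]; -24 ztop 72.6 y [36.8 53.5]; -18 ztop 87.0 y [35.6 54.6]; -12 ztop 84.2 y [35.7 54.5]; -6 ztop 100.5 y [36.9 53.3]; 0 ztop 122.6 y [37.5 52.6]; 6 ztop 128.4 y [35.1 54.9]; 12 ztop 131.3 y [35.1 54.9];
```

carry_out:
  series: "0 0 0 0; 0 0 -0.0015 0; 0 0 -0.0015 0; 0 0 0 0"
  jaw: -0.665

```text
time: 31.75
tool_pos: [0.5659, 0.1456, 0.0459]
tcp_rot: [-2.996, -0.946, -0.003]
wrist_force: [-0.4, -0.7, 3.7]
width: 0.166
grip_force: 2.7
```

```bash
python3 tilt2.py
```

```text
tcp [0.5659 0.1456 0.0459] tt [-5.  44.6] xdir 35.04 [-0.4 -0.7  3.7] 0.166
tt x, z profile: [(-60, 16.5, 19.1), (-57, 17.4, 19.1), (-39, 41.7, 43.4), (-36, 42.8, 44.0), (-33, 49.3, 49.9), (-30, 49.8, 53.0), (-27, 51.2, 54.3), (-24, 50.1, 54.3), (-21, 48.3, 53.0), (-18, 47.3, 51.2), (-15, 45.5, 50.6), (-12, 44.6, 48.5), (-9, 43.3, 47.6), (-6, 42.2, 46.0), (-3, 40.9, 45.0), (0, 39.4, 43.3), (3, 38.2, 118.5), (6, 36.7, 119.7), (9, 35.8, 39.1), (12, 20.3, 38.0), (15, 19.9, 36.6), (18, 19.6, 34.1), (21, 31.5, 34.3), (24, 31.8, 34.9), (27, 32.3, 35.4), (30, 32.2, 35.5), (33, 32.4, 35.7), (36, 16.5, 34.7), (39, 16.4, 19.2), (42, 16.1, 19.4)]
-36 ztop 49.6 y [42.6 47.4]; -30 ztop 54.0 y [38.8 51.5]; -24 ztop 52.8 y [39.1 50.9]; -18 ztop 81.9 y [35.3 54.9]; -12 ztop 79.5 y [35.3 54.9]; -6 ztop 93.8 y [36.5 53.7]; 0 ztop 117.8 y [37.5 52.7]; 6 ztop 120.7 y [35.3 54.7]; 12 ztop 126.7 y [35.1 54.9];
```

carry_out:
  series: "0 0 0.0028 0; -0.003 -0.0021 0.0025 0; -0.003 -0.0021 0 0; -0.003 -0.0021 0 0; 0 0 0 0"
  jaw: -0.58

```text
time: 32.42
tool_pos: [0.5556, 0.1385, 0.0508]
tcp_rot: [-2.996, -0.945, 0.001]
wrist_force: [-0.0, 1.5, 0.1]
width: 0.21
grip_force: 0.0
```

```bash
python3 tilt2.py
```

```text
tcp [0.5556 0.1385 0.0508] tt [-17.5  44.7] xdir 35.03 [-0.   1.5  0.1] 0.21
tt x, z profile: [(-42, 55.7, 60.2), (-39, 58.4, 61.3), (-36, 59.2, 63.8), (-33, 57.6, 63.2), (-30, 54.9, 60.5), (-27, 52.1, 57.7), (-24, 50.1, 55.4), (-21, 47.4, 53.6), (-18, 44.3, 50.1), (-15, 41.8, 48.3), (-12, 39.6, 110.5), (-9, 37.3, 123.6), (-6, 34.7, 124.3), (-3, 19.3, 37.2), (0, 19.6, 34.7), (3, 19.0, 22.4), (6, 19.6, 22.8), (9, 19.6, 22.8), (12, 20.0, 33.8), (15, 20.1, 35.0), (18, 19.7, 34.0), (21, 19.5, 35.1), (24, 32.1, 35.1), (27, 32.1, 35.4), (30, 32.1, 35.7), (33, 32.1, 35.5), (36, 15.5, 34.9), (39, 16.5, 19.3), (42, 16.5, 19.2)]
-36 ztop 62.9 y [39.1 51.1]; -30 ztop 74.1 y [35.1 54.8]; -24 ztop 74.4 y [35.1 55. ]; -18 ztop 74.6 y [35.  54.9]; -12 ztop 123.0 y [37.1 53.3]; -6 ztop 126.0 y [35.1 54.8]; 0 ztop 131.7 y [35.1 54.9]; 6 ztop 26.3 y [35.3 54.9]; 12 ztop 33.4 y [40.4 49.6];
```

Relaxing the grip let the spring kick the cell back, so it now leans at about 39°, still on the lip. I regrip nearer the nub and work it down by pressing its flat end on the holder's floor.

carry_out:
  series: "-0.0033 -0.0023 0.004 0; -0.0033 -0.0023 0.004 0; -0.0032 -0.0023 0 0; 0 0 0 0; 0 0 0 0"
  jaw: -0.55

```text
time: 33.1
tool_pos: [0.5463, 0.1319, 0.059]
tcp_rot: [-2.996, -0.946, -0.0]
wrist_force: [0.5, 0.2, 0.1]
width: 0.226
grip_force: 0.0
```

carry_out:
  series: "0 0 0 0; 0 0 0 0; 0 0 0 0; 0.0016 0.0011 -0.0015 0; 0.0016 0.0011 -0.0015 0; 0.0016 0.0011 -0.0015 0; 0.0016 0.0011 -0.0015 0; 0 0 -0.001 0; 0 0 0 0"
  jaw: -0.69
  grip_force: 20

```text
time: 34.22
tool_pos: [0.5528, 0.1359, 0.0537]
tcp_rot: [2.995, 0.946, -0.001]
wrist_force: [-6.0, -2.4, 13.0]
width: 0.158
grip_force: 18.7
```

```bash
python3 tilt2.py
```

```text
tcp [0.5528 0.1359 0.0537] tt [-21.3  44.2] xdir 35.06 [-6.  -2.4 13. ] 0.158
tt x, z profile: [(-36, 54.5, 58.5), (-33, 57.2, 60.8), (-30, 56.1, 60.9), (-27, 53.9, 58.5), (-24, 51.8, 56.6), (-21, 49.5, 54.0), (-18, 46.4, 52.2), (-15, 43.6, 114.4), (-12, 42.1, 127.1), (-9, 39.7, 120.6), (-6, 37.5, 42.4), (-3, 35.5, 40.8), (0, 33.1, 38.2), (3, 19.3, 35.5), (6, 19.2, 33.5), (9, 19.5, 22.3), (12, 19.1, 33.9), (15, 19.6, 34.3), (18, 19.7, 34.7), (21, 19.5, 34.1), (24, 32.3, 35.4), (27, 32.1, 35.3), (30, 32.3, 35.1), (33, 32.2, 35.6), (36, 16.5, 35.2), (39, 16.6, 19.4), (42, 16.5, 19.8)]
-36 ztop 85.7 y [35.8 53.5]; -30 ztop 89.7 y [35.2 54.3]; -24 ztop 87.2 y [35.3 54.2]; -18 ztop 111.7 y [36.3 53.2]; -12 ztop 126.3 y [37.1 52.4]; -6 ztop 134.3 y [35.2 54.9]; 0 ztop 36.8 y [39.4 50.6]; 6 ztop 32.3 y [40. 50.]; 12 ztop 33.5 y [40.2 49.5];
```

carry_out:
  series: "0.0008 0.0006 -0.002 0; 0.0008 0.0006 -0.002 0; 0.0008 0.0006 -0.002 0; 0 0 0 0"

```text
time: 34.78
tool_pos: [0.555, 0.1375, 0.0483]
tcp_rot: [2.995, 0.946, -0.002]
wrist_force: [-8.2, -4.7, 17.8]
width: 0.158
grip_force: 20.3
```

```bash
python3 tilt2.py
```

```text
tcp [0.555  0.1375 0.0483] tt [-18.6  44.2] xdir 35.07 [-8.2 -4.7 17.8] 0.158
tt x, z profile: [(-39, 50.6, 55.7), (-36, 54.7, 56.8), (-33, 55.5, 59.9), (-30, 53.7, 59.0), (-27, 52.3, 56.7), (-24, 49.2, 55.2), (-21, 47.2, 52.6), (-18, 45.3, 50.8), (-15, 43.7, 48.2), (-12, 41.4, 109.5), (-9, 39.1, 121.8), (-6, 37.3, 117.8), (-3, 34.8, 40.6), (0, 33.2, 37.8), (3, 19.3, 35.5), (6, 19.6, 33.7), (9, 19.2, 22.0), (12, 19.4, 34.1), (15, 19.2, 34.2), (18, 19.4, 34.3), (21, 19.6, 34.7), (24, 32.7, 35.3), (27, 32.0, 35.9), (30, 32.4, 35.5), (33, 32.4, 36.0), (36, 16.0, 34.7), (39, 16.4, 19.5), (42, 16.1, 19.9)]
-36 ztop 63.8 y [36.  53.5]; -30 ztop 84.3 y [35.2 54.3]; -24 ztop 81.7 y [35.3 54.2]; -18 ztop 97.5 y [36.4 53. ]; -12 ztop 120.5 y [37.3 52.3]; -6 ztop 125.0 y [35.2 54.9]; 0 ztop 129.0 y [35.1 54.9]; 6 ztop 32.2 y [40.2 49.6]; 12 ztop 33.3 y [40.3 49.7];
```

carry_out:
  series: "0 0 0.002 0; 0 0 0.004 0; -0.0027 -0.0018 0.004 0; -0.0027 -0.0018 0 0; 0 0 0 0"
  jaw: -0.55

```text
time: 35.45
tool_pos: [0.5492, 0.1343, 0.0557]
tcp_rot: [-2.996, -0.946, 0.001]
wrist_force: [0.4, -0.1, 0.3]
width: 0.224
grip_force: 0.0
```

carry_out:
  series: "0 0 0 0; 0 0 0 0; 0 0 0 0; 0.0028 0.002 0 0; 0.0028 0.002 0 0; 0.0028 0.002 0 0; 0.0028 0.002 0 0; 0.0014 0.001 0 0; 0 0 0 0"
  jaw: -1
  grip_force: 50

```text
time: 36.58
tool_pos: [0.5617, 0.1431, 0.0557]
tcp_rot: [2.996, 0.946, -0.003]
wrist_force: [-3.1, -3.5, 2.9]
width: 0.143
grip_force: 49.0
```

```bash
python3 tilt2.py
```

```text
tcp [0.5617 0.1431 0.0557] tt [-9.9 45. ] xdir 35.05 [-3.1 -3.5  2.9] 0.143
tt x, z profile: [(-60, 16.3, 19.5), (-57, 16.8, 19.2), (-39, 38.3, 43.5), (-36, 38.5, 43.9), (-33, 39.4, 40.7), (-24, 53.4, 57.1), (-21, 55.2, 58.5), (-18, 56.3, 60.1), (-15, 53.2, 58.7), (-12, 51.9, 56.3), (-9, 50.3, 54.6), (-6, 47.4, 52.2), (-3, 46.5, 126.7), (0, 43.6, 129.2), (3, 41.3, 46.0), (6, 40.0, 44.7), (9, 36.9, 42.9), (12, 36.0, 40.7), (15, 33.5, 38.7), (18, 19.6, 36.2), (21, 27.5, 34.9), (24, 32.2, 35.1), (27, 32.8, 35.6), (30, 32.4, 35.9), (33, 32.3, 35.5), (36, 16.2, 34.5), (39, 16.1, 19.2), (42, 15.7, 19.8)]
-36 ztop 42.7 y [38.7 52.4]; -30 ztop 48.1 y [41.7 42.7]; -24 ztop 89.3 y [36.7 54. ]; -18 ztop 92.1 y [36.5 54.5]; -12 ztop 89.3 y [36.7 54.4]; -6 ztop 116.8 y [37.8 53.2]; 0 ztop 128.3 y [38.  52.9]; 6 ztop 136.3 y [35.1 54.9]; 12 ztop 39.3 y [39.8 51. ];
```

carry_out:
  series: "0 0 0 0; 0.0006 0.0004 -0.002 0; 0.0006 0.0004 -0.002 0; 0.0006 0.0004 -0.002 0; 0.0003 0.0002 -0.002 0; 0 0 -0.002 0; 0 0 0 0"
  jaw: -0.69
  grip_force: 20

```text
time: 37.5
tool_pos: [0.5651, 0.145, 0.0478]
tcp_rot: [2.996, 0.946, 0.002]
wrist_force: [-6.7, -3.8, 11.9]
width: 0.153
grip_force: 24.4
```

```bash
python3 tilt2.py
```

```text
tcp [0.5651 0.145  0.0478] tt [-6.  44.6] xdir 35.05 [-6.7 -3.8 11.9] 0.153
tt x, z profile: [(-60, 16.5, 19.1), (-57, 17.1, 19.8), (-39, 39.1, 44.0), (-36, 38.8, 44.4), (-33, 39.5, 41.1), (-27, 49.3, 51.5), (-24, 50.8, 54.2), (-21, 51.8, 55.1), (-18, 49.9, 53.9), (-15, 48.3, 52.3), (-12, 46.6, 50.9), (-9, 44.6, 49.4), (-6, 43.8, 48.9), (-3, 41.7, 46.6), (0, 40.9, 108.6), (3, 39.3, 121.3), (6, 37.9, 120.9), (9, 36.2, 40.3), (12, 35.0, 38.5), (15, 33.2, 37.4), (18, 20.2, 36.9), (21, 25.9, 34.3), (24, 32.5, 35.9), (27, 32.3, 35.5), (30, 32.4, 35.5), (33, 32.5, 35.2), (36, 16.4, 35.0), (39, 16.2, 19.4), (42, 16.9, 19.6)]
-36 ztop 43.2 y [37.4 52.9]; -30 ztop 51.4 y [42.5 52. ]; -24 ztop 54.6 y [38.8 51.5]; -18 ztop 84.5 y [35.6 54.7]; -12 ztop 81.6 y [35.6 54.6]; -6 ztop 97.3 y [36.9 53.3]; 0 ztop 120.2 y [37.7 52.6]; 6 ztop 123.8 y [35.1 54.8]; 12 ztop 128.9 y [35.1 54.9];
```

carry_out:
  series: "0 0 0.001 0; 0 0 0.001 0; 0.0012 0.0008 0 0; 0.0012 0.0008 0 0; 0 0 0 0"
  jaw: -1
  grip_force: 60

```text
time: 38.17
tool_pos: [0.5656, 0.1454, 0.0485]
tcp_rot: [2.995, 0.946, -0.006]
wrist_force: [-8.1, -7.0, 11.7]
width: 0.139
grip_force: 59.1
```

```bash
python3 tilt2.py
```

```text
tcp [0.5656 0.1454 0.0485] tt [-5.4 44.7] xdir 35.07 [-8.1 -7.  11.7] 0.139
tt x, z profile: [(-60, 16.4, 19.1), (-57, 17.0, 19.3), (-39, 38.9, 44.0), (-36, 38.8, 43.9), (-33, 39.5, 40.9), (-27, 49.9, 51.7), (-24, 50.1, 52.8), (-21, 52.8, 55.7), (-18, 50.3, 55.7), (-15, 49.4, 54.2), (-12, 47.9, 52.2), (-9, 46.6, 50.3), (-6, 43.9, 49.0), (-3, 42.7, 47.4), (0, 41.0, 45.1), (3, 39.6, 121.0), (6, 37.7, 121.9), (9, 36.5, 40.7), (12, 35.2, 38.7), (15, 33.1, 37.6), (18, 19.5, 35.5), (21, 28.7, 34.0), (24, 32.1, 34.9), (27, 32.2, 35.5), (30, 32.1, 35.5), (33, 32.4, 35.4), (36, 16.2, 35.3), (39, 16.5, 19.6), (42, 16.3, 19.7)]
-36 ztop 42.8 y [38.2 51.9]; -30 ztop 51.6 y [42.6 47.8]; -24 ztop 55.3 y [39.2 51.2]; -18 ztop 85.4 y [36.2 54.1]; -12 ztop 82.6 y [36.2 54.1]; -6 ztop 82.2 y [36.6 53.7]; 0 ztop 120.2 y [37.9 52.4]; 6 ztop 123.1 y [35.3 54.6]; 12 ztop 129.2 y [35.1 54.9];
```

carry_out:
  series: "0 0 0.002 0; 0.0006 0.0004 0.001 0; 0 0 0 0"

```text
time: 38.6
tool_pos: [0.5656, 0.1458, 0.0496]
tcp_rot: [2.995, 0.946, -0.007]
wrist_force: [-3.9, -5.2, 0.6]
width: 0.139
grip_force: 58.5
```

carry_out:
  series: "0 0 -0.001 0; 0 0 -0.0025 0; 0 0 -0.0025 0; 0 0 -0.002 0; 0 0 -0.002 0; 0 0 0 0"
  jaw: -0.69
  grip_force: 20

```text
time: 39.35
tool_pos: [0.5675, 0.1469, 0.0426]
tcp_rot: [2.996, 0.946, -0.0]
wrist_force: [-6.9, -3.9, 14.0]
width: 0.154
grip_force: 25.8
```

```bash
python3 tilt2.py
```

```text
tcp [0.5675 0.1469 0.0426] tt [-3.  44.7] xdir 35.05 [-6.9 -3.9 14. ] 0.154
tt x, z profile: [(-60, 16.8, 19.1), (-57, 18.3, 18.8), (-39, 38.8, 43.5), (-36, 38.5, 44.1), (-33, 40.2, 40.9), (-30, 46.7, 47.5), (-27, 47.2, 50.5), (-24, 49.5, 52.7), (-21, 47.9, 52.6), (-18, 47.2, 51.3), (-15, 46.0, 49.9), (-12, 44.1, 48.4), (-9, 42.7, 47.3), (-6, 41.3, 45.6), (-3, 40.3, 44.5), (0, 38.9, 43.5), (3, 37.8, 102.8), (6, 36.7, 115.7), (9, 34.9, 115.2), (12, 33.9, 37.8), (15, 20.1, 36.5), (18, 20.6, 35.5), (21, 25.1, 34.5), (24, 32.4, 35.3), (27, 32.6, 35.1), (30, 32.2, 35.7), (33, 31.7, 35.5), (36, 16.3, 35.3), (39, 15.7, 19.7), (42, 16.2, 19.8)]
-36 ztop 43.0 y [35.5 54.3]; -30 ztop 50.3 y [38.5 52.1]; -24 ztop 52.1 y [39.3 51.3]; -18 ztop 66.0 y [36.7 53.8]; -12 ztop 78.9 y [35.7 54.7]; -6 ztop 76.0 y [35.8 54.6]; 0 ztop 96.1 y [37.  53.5]; 6 ztop 115.0 y [37.6 52.8]; 12 ztop 123.1 y [35.1 54.9];
```

carry_out:
  series: "0 0 0.001 0; 0 0 0.003 0; 0.0012 0.0008 0.001 0; 0.0012 0.0008 0 0; 0.0012 0.0008 0 0; 0 0 0 0"
  jaw: -1
  grip_force: 60

```text
time: 40.15
tool_pos: [0.57, 0.149, 0.0452]
tcp_rot: [-2.996, -0.946, 0.004]
wrist_force: [-4.0, -3.0, 1.4]
width: 0.143
grip_force: 58.6
```

```bash
python3 tilt2.py
```

```text
tcp [0.57   0.149  0.0452] tt [ 0.3 45.1] xdir 35.05 [-4.  -3.   1.4] 0.143
tt x, z profile: [(-60, 16.3, 19.0), (-39, 38.8, 43.7), (-36, 38.5, 44.2), (-33, 39.1, 41.3), (-24, 49.3, 52.5), (-21, 52.6, 55.6), (-18, 51.0, 55.6), (-15, 50.0, 53.9), (-12, 48.4, 52.7), (-9, 46.1, 51.3), (-6, 45.2, 49.6), (-3, 44.9, 48.7), (0, 42.8, 46.8), (3, 41.7, 45.6), (6, 39.8, 44.4), (9, 38.7, 118.0), (12, 37.2, 118.9), (15, 35.9, 40.1), (18, 19.0, 38.7), (21, 32.1, 37.8), (24, 31.7, 35.4), (27, 32.6, 35.6), (30, 32.4, 35.5), (33, 32.5, 35.6), (36, 16.5, 35.2), (39, 15.9, 19.9), (42, 16.2, 19.4)]
-36 ztop 42.8 y [35.7 54.4]; -24 ztop 55.0 y [39.3 51.9]; -18 ztop 54.4 y [39.7 51.4]; -12 ztop 82.1 y [36.6 54.5]; -6 ztop 79.0 y [36.6 54.5]; 0 ztop 94.3 y [37.8 53.3]; 6 ztop 117.2 y [38.2 52.8]; 12 ztop 120.3 y [35.2 54.8];
```

carry_out:
  series: "0.0012 0.0008 0 0; 0 0 -0.0015 0; 0 0 -0.0015 0; 0 0 0 0"

```text
time: 40.7
tool_pos: [0.5706, 0.1492, 0.0437]
tcp_rot: [2.995, 0.946, -0.007]
wrist_force: [-11.2, -6.3, 13.1]
width: 0.144
grip_force: 59.6
```

carry_out:
  series: "0 0 -0.0015 0; 0 0 -0.002 0; 0 0 -0.002 0; 0 0 0 0"
  jaw: -0.69
  grip_force: 20

```text
time: 41.2
tool_pos: [0.5718, 0.1501, 0.0395]
tcp_rot: [-2.996, -0.946, 0.003]
wrist_force: [-10.9, -4.8, 17.7]
width: 0.158
grip_force: 29.9
```

```bash
python3 tilt2.py
```

```text
tcp [0.5718 0.1501 0.0395] tt [ 2.4 44.9] xdir 35.05 [-10.9  -4.8  17.7] 0.158
tt x, z profile: [(-39, 38.8, 42.6), (-36, 38.8, 43.5), (-33, 38.2, 41.0), (-30, 39.4, 41.0), (-27, 45.4, 46.2), (-24, 47.9, 49.6), (-21, 46.5, 49.9), (-18, 45.9, 49.8), (-15, 44.5, 48.1), (-12, 43.8, 47.6), (-9, 42.8, 46.8), (-6, 40.7, 45.5), (-3, 40.5, 44.3), (0, 39.0, 43.6), (3, 37.6, 42.7), (6, 37.4, 41.8), (9, 36.1, 100.7), (12, 35.0, 112.8), (15, 34.4, 38.0), (18, 19.5, 37.0), (21, 31.9, 36.1), (24, 32.7, 35.8), (27, 32.1, 35.5), (30, 32.1, 35.9), (33, 32.7, 35.5), (36, 16.2, 35.3), (39, 16.5, 19.6), (42, 16.2, 19.2)]
-36 ztop 41.8 y [35.5 54.4]; -30 ztop 46.1 y [44.9 45.9]; -24 ztop 49.4 y [39.1 51.8]; -18 ztop 48.5 y [39.4 51.4]; -12 ztop 72.0 y [36.8 54. ]; -6 ztop 75.7 y [35.9 54.9]; 0 ztop 72.9 y [36.2 54.7]; 6 ztop 99.8 y [37.1 53.6]; 12 ztop 112.0 y [37.7 53. ];
```

The nub end is now below the lip's top and in front of it, at about 18° tilt. The lip should catch it when I release for the regrip.

carry_out:
  series: "0 0 0 0; 0 0 0.004 0; -0.003 -0.0021 0.0045 0; -0.0032 -0.0022 0 0; -0.0032 -0.0023 0 0; 0 0 0 0"
  jaw: -0.55

```text
time: 42.0
tool_pos: [0.5623, 0.1432, 0.0457]
tcp_rot: [-2.996, -0.945, 0.001]
wrist_force: [0.2, 0.5, -0.6]
width: 0.221
grip_force: 0.0
```

```bash
python3 tilt2.py
```

```text
tcp [0.5623 0.1432 0.0457] tt [-9.3 44.8] xdir 35.03 [ 0.2  0.5 -0.6] 0.221
tt x, z profile: [(-60, 16.6, 19.1), (-57, 17.2, 19.3), (-39, 38.9, 44.0), (-36, 38.4, 44.2), (-33, 39.4, 41.0), (-30, 44.7, 47.0), (-27, 48.8, 51.1), (-24, 47.0, 50.8), (-21, 46.3, 50.2), (-18, 45.4, 49.3), (-15, 44.6, 47.9), (-12, 43.1, 46.8), (-9, 42.2, 45.4), (-6, 41.4, 44.6), (-3, 39.5, 106.2), (0, 38.5, 119.0), (3, 38.2, 116.9), (6, 36.5, 40.6), (9, 35.9, 39.5), (12, 33.8, 38.4), (15, 19.8, 37.1), (18, 19.4, 36.3), (21, 20.6, 34.7), (24, 31.7, 35.4), (27, 32.0, 35.6), (30, 32.5, 35.6), (33, 31.9, 34.8), (36, 16.4, 35.5), (39, 16.6, 19.1), (42, 16.4, 19.4)]
-36 ztop 41.4 y [35.3 54.5]; -30 ztop 50.3 y [39.1 51.5]; -24 ztop 68.5 y [35.1 54.9]; -18 ztop 69.0 y [35.1 55. ]; -12 ztop 69.3 y [35. 55.]; -6 ztop 105.2 y [35.3 55. ]; 0 ztop 118.2 y [36.8 53.6]; 6 ztop 126.3 y [35.1 54.9]; 12 ztop 37.4 y [39.5 51.6];
```

carry_out:
  series: "0 0 0.002 0; 0 0 0 0; 0 0 0 0; 0.0012 0.0008 0.0005 0; 0.0012 0.0008 0.0005 0; 0.001 0.0007 0 0; 0 0 0 0"
  jaw: -1
  grip_force: 60

```text
time: 42.92
tool_pos: [0.565, 0.1453, 0.0487]
tcp_rot: [2.996, 0.946, -0.005]
wrist_force: [-4.2, -3.2, -1.5]
width: 0.142
grip_force: 59.6
```

carry_out:
  series: "0 0 -0.002 0; 0 0 -0.002 0; 0 0 -0.002 0; 0 0 -0.002 0; 0 0 0 0"
  jaw: -0.69
  grip_force: 20

```text
time: 43.55
tool_pos: [0.5664, 0.1456, 0.0425]
tcp_rot: [2.996, 0.946, -0.0]
wrist_force: [-5.7, -3.1, 7.9]
width: 0.154
grip_force: 24.1
```

```bash
python3 tilt2.py
```

```text
tcp [0.5664 0.1456 0.0425] tt [-4.6 44.4] xdir 35.05 [-5.7 -3.1  7.9] 0.154
tt x, z profile: [(-60, 16.7, 19.2), (-39, 39.0, 43.7), (-36, 30.7, 43.9), (-33, 31.7, 41.3), (-30, 36.6, 40.8), (-24, 44.0, 46.8), (-21, 43.3, 46.4), (-18, 42.3, 46.4), (-15, 41.7, 45.0), (-12, 40.6, 44.4), (-9, 40.3, 43.8), (-6, 39.5, 43.4), (-3, 38.4, 42.5), (0, 38.0, 42.3), (3, 36.5, 114.4), (6, 35.8, 116.0), (9, 35.9, 39.3), (12, 35.4, 38.9), (15, 34.1, 37.5), (18, 20.5, 36.8), (21, 21.3, 37.0), (24, 32.7, 35.6), (27, 32.4, 35.1), (30, 32.5, 35.5), (33, 32.6, 35.7), (36, 16.1, 34.7), (39, 15.8, 19.5), (42, 16.2, 19.6)]
-36 ztop 42.3 y [36.7 52.8]; -30 ztop 41.2 y [40.  50.5]; -24 ztop 46.0 y [38.7 51.1]; -18 ztop 77.9 y [35.5 54.5]; -12 ztop 77.4 y [35.4 54.4]; -6 ztop 75.8 y [35.8 54.1]; 0 ztop 113.5 y [37.4 52.3]; 6 ztop 115.9 y [36.3 53.5]; 12 ztop 123.0 y [35.1 54.9];
```

carry_out:
  series: "0 0 -0.002 0; 0 0 -0.002 0; 0 0 -0.002 0; 0 0 -0.002 0; 0 0 0 0"

```text
time: 44.22
tool_pos: [0.5668, 0.1459, 0.0354]
tcp_rot: [2.996, 0.946, 0.001]
wrist_force: [-7.9, -2.3, 12.1]
width: 0.158
grip_force: 26.4
```

```bash
python3 tilt2.py
```

```text
tcp [0.5668 0.1459 0.0354] tt [-4.1 44.4] xdir 35.05 [-7.9 -2.3 12.1] 0.158
tt x, z profile: [(-60, 16.6, 18.9), (-39, 38.8, 43.7), (-36, 28.9, 43.7), (-33, 28.6, 41.2), (-30, 36.9, 41.2), (-27, 35.8, 38.8), (-24, 36.0, 38.9), (-21, 36.1, 38.9), (-18, 35.2, 38.5), (-15, 35.6, 38.5), (-12, 34.9, 38.3), (-9, 34.9, 37.9), (-6, 34.6, 37.8), (-3, 34.6, 37.7), (0, 34.4, 37.4), (3, 33.7, 106.8), (6, 33.8, 108.8), (9, 33.9, 36.8), (12, 33.5, 36.6), (15, 33.6, 36.7), (18, 33.4, 36.7), (21, 28.0, 36.2), (24, 31.9, 35.3), (27, 31.9, 35.5), (30, 32.7, 35.3), (33, 32.2, 35.7), (36, 16.3, 34.5), (39, 16.1, 19.6), (42, 16.2, 19.4)]
-36 ztop 41.8 y [35.6 54.3]; -30 ztop 40.8 y [40.2 49.6]; -24 ztop 38.4 y [38.7 51.2]; -18 ztop 69.2 y [35.5 54.3]; -12 ztop 71.8 y [35.4 54.4]; -6 ztop 68.8 y [35.7 54.1]; 0 ztop 103.7 y [37.4 52.1]; 6 ztop 108.2 y [37.2 52.5]; 12 ztop 116.0 y [35.1 54.9];
```

carry_out:
  series: "0 0 -0.0015 0; 0 0 -0.001 0; -0.0012 -0.0008 0 0; -0.0014 -0.001 0 0; -0.0014 -0.001 0 0; 0 0 0 0"

```text
time: 45.02
tool_pos: [0.5666, 0.1456, 0.0354]
tcp_rot: [-2.995, -0.944, -0.016]
wrist_force: [-4.1, 3.6, 13.5]
width: 0.161
grip_force: 29.2
```

```bash
python3 tilt2.py
```

```text
tcp [0.5666 0.1456 0.0354] tt [-4.4 44.2] xdir 34.99 [-4.1  3.6 13.5] 0.161
tt x, z profile: [(-60, 16.6, 19.3), (-39, 39.0, 43.9), (-36, 28.3, 43.8), (-33, 28.7, 41.2), (-30, 36.0, 41.5), (-27, 35.7, 38.8), (-24, 35.6, 38.6), (-21, 35.5, 38.6), (-18, 35.6, 38.5), (-15, 35.3, 38.8), (-12, 34.9, 38.3), (-9, 35.2, 37.9), (-6, 34.6, 38.1), (-3, 34.8, 37.5), (0, 34.5, 37.3), (3, 34.5, 108.0), (6, 33.8, 109.1), (9, 34.1, 37.0), (12, 33.8, 36.6), (15, 33.7, 36.5), (18, 33.5, 36.6), (21, 28.5, 36.0), (24, 32.3, 36.1), (27, 32.4, 35.3), (30, 32.8, 35.2), (33, 32.4, 35.2), (36, 16.4, 34.8), (39, 16.2, 19.3), (42, 16.5, 19.3)]
-36 ztop 41.6 y [35.5 54.4]; -30 ztop 40.9 y [40.1 49.5]; -24 ztop 38.2 y [38.6 51. ]; -18 ztop 71.5 y [35.4 54.3]; -12 ztop 70.5 y [35.3 54.3]; -6 ztop 69.1 y [35.6 53.9]; 0 ztop 107.4 y [37.4 52.3]; 6 ztop 110.2 y [35.3 54.7]; 12 ztop 116.5 y [35.1 54.9];
```

carry_out:
  series: "0 0 0.0025 0; 0 0 0 0; 0 0 0.01 0; 0 0 0.02 0; 0 0 0 0"
  jaw: -0.5

```text
time: 45.7
tool_pos: [0.5643, 0.1433, 0.0655]
tcp_rot: [2.995, 0.946, 0.007]
wrist_force: [1.3, -0.5, -0.3]
width: 0.247
grip_force: 0.0
```

```bash
python3 tilt2.py
```

```text
tcp [0.5643 0.1433 0.0655] tt [-7.7 43.7] xdir 35.04 [ 1.3 -0.5 -0.3] 0.247
tt x, z profile: [(-60, 16.6, 19.2), (-57, 17.1, 19.4), (-54, 17.4, 19.0), (-39, 38.7, 43.9), (-36, 38.3, 43.8), (-33, 38.5, 41.4), (-30, 35.6, 41.5), (-27, 35.5, 38.6), (-24, 35.1, 38.4), (-21, 34.8, 37.9), (-18, 34.7, 38.1), (-15, 34.6, 38.0), (-12, 34.9, 37.3), (-9, 34.4, 37.5), (-6, 34.0, 37.7), (-3, 34.0, 37.4), (0, 33.6, 137.9), (3, 34.4, 139.2), (6, 34.1, 37.1), (9, 33.8, 37.5), (12, 34.0, 36.8), (15, 19.7, 36.5), (18, 19.8, 33.9), (21, 20.0, 34.0), (24, 31.6, 35.1), (27, 32.3, 35.4), (30, 32.3, 35.9), (33, 32.6, 35.3), (36, 16.3, 34.9), (39, 16.5, 19.2), (42, 16.0, 19.4)]
-36 ztop 41.4 y [35.6 54.2]; -30 ztop 40.3 y [39.8 49.5]; -24 ztop 60.6 y [54.9 55. ]; -18 ztop 87.1 y [54.8 55. ]; -12 ztop 86.2 y [54.9 55. ]; -6 ztop 115.9 y [54.6 55. ]; 0 ztop 138.1 y [35.7 53. ]; 6 ztop 146.1 y [35.1 54.9]; 12 ztop 146.5 y [35.2 54.9];
```

The cell has snapped under the lip. Its flat end is at about 17.5 mm, which puts the nub on the contact and the spring pressed about 5 mm. Next I close the jaws and go behind the switch knob.

carry_out:
  series: "0 0 0.008 0; 0.0149 -0.031 0 0; 0.0149 -0.031 0 0; 0.0148 -0.0309 0 0; 0 0 0 0; 0 0 0 0"
  jaw: -1
  grip_force: 20

```text
time: 46.5
tool_pos: [0.6062, 0.0502, 0.0706]
tcp_rot: [-2.995, -0.945, 0.002]
wrist_force: [-0.8, -0.1, -0.7]
width: 0.0
grip_force: 0.0
```

```bash
cat > k.py <<'E'
from h import *
s=bot.read_state(); t=np.array([.5956,.1119]); th=np.radians(35); Rr=np.array([[np.cos(th),-np.sin(th)],[np.sin(th),np.cos(th)]])
print("tcp",np.round(s["tool_pos"],4),"tt",((Rr.T@(s["tool_pos"][:2]-t))*1000).round(1),np.round(s["wrist_force"],1),round(s["width"],3))
im,d,K,T=cam("wrist"); W=cloud(d,K,T); X=((W[...,:2]-t)@Rr)*1000; z=W[...,2]*1000
m=(abs(z-47)<2)&(abs(X[...,0])<25)&(abs(X[...,1]+58)<12); 
if m.sum(): print("knob x",np.percentile(X[m][:,0],[3,50,97]).round(1),"y",np.percentile(X[m][:,1],[3,50,97]).round(1),m.sum())
print([(o["score"],np.round(o["rect"]),((atz(o["rect"][0],o["rect"][1],.0475,K,T)[:2]-t)@Rr*1000).round(1)) for o in spot_in("wrist","switch_knob")[:1]])
# cell
q=(z>26)&(z<42)&(abs(X[...,1]-45)<3)
x,zz=X[q][:,0],z[q]; print([(a,round(float(np.median(zz[(x>a)&(x<=a+4)])),1)) for a in range(-40,28,4) if ((x>a)&(x<=a+4)).sum()>2])
cv2.imwrite("pics/k.png",im)
E
python3 k.py
```

```text
tcp [0.6062 0.0502 0.0706] tt [-26.7 -56.6] [-0.8 -0.1 -0.7] 0.0
knob x [-8.6 -3.7  0.7] y [-62.7 -58.1 -53.2] 679
[(0.89, array([323., 246.,  26.,  25.]), array([ -3.1, -58.4]))]
[(-40, 41.1), (-36, 40.0), (-32, 39.5), (-28, 36.7), (-24, 36.4), (-20, 36.4), (-16, 36.3), (-12, 36.0), (-8, 35.9), (-4, 35.8), (0, 35.6), (4, 35.4), (8, 35.2), (12, 34.9), (16, 33.0), (20, 32.5), (24, 33.8)]
```

carry_out:
  series: "0.0007 -0.001 -0.007 0; 0 0 -0.007 0; 0 0 0 0; 0.0023 0.0016 0 0; 0.0023 0.0016 0 0; 0.0023 0.0016 0 0; 0.0023 0.0016 0 0; 0.0023 0.0016 0 0; 0.0023 0.0016 0 0; 0 0 0 0; 0 0 0 0"

```text
time: 47.98
tool_pos: [0.6199, 0.0577, 0.0569]
tcp_rot: [2.995, 0.946, -0.006]
wrist_force: [-4.3, -3.8, 4.8]
width: -0.002
grip_force: 3.3
```

```bash
python3 k.py
```

```text
tcp [0.6199 0.0577 0.0569] tt [-11.2 -58.4] [-4.3 -3.8  4.8] -0.002
knob x [-0.5  4.5  9.5] y [-62.9 -58.3 -53.4] 844
[(0.75, array([320., 274.,  25.,  29.]), array([  6. , -58.8]))]
[(-40, 40.5), (-36, 39.9), (-32, 39.3), (-28, 36.7), (-24, 36.5), (-20, 36.4), (-16, 36.2), (-12, 36.2), (-8, 36.0), (-4, 35.8), (0, 35.5), (4, 35.4), (8, 35.1), (12, 35.1), (16, 32.5), (20, 32.6), (24, 33.7)]
```

carry_out:
  series: "-0.0025 -0.0017 0 0; -0.0025 -0.0017 0 0; 0 0 0.03 0; -0.01 0 0.05 0; -0.02 0 0.04 0; 0 0 0 0; 0 0 0 0"

```text
time: 48.95
tool_pos: [0.5862, 0.0554, 0.1767]
tcp_rot: [-2.996, -0.946, -0.001]
wrist_force: [1.1, -0.3, 1.2]
width: 0.0
grip_force: 0.0
```

```bash
python3 k.py; python3 -c "
import cv2
im=cv2.imread('pics/k.png'); print(im.shape); cv2.imwrite('pics/k2.png',im)"
```

```text
tcp [0.5862 0.0554 0.1767] tt [-40.1 -40.9] [ 1.1 -0.3  1.2] 0.0
knob x [-0.   4.8  9.5] y [-62.6 -58.2 -53.4] 260
[(0.66, array([346., 162.,  14.,  16.]), array([  6. , -58.2]))]
[(-40, 40.2), (-36, 40.0), (-32, 39.4), (-28, 36.6), (-24, 36.6), (-20, 36.3), (-16, 36.3), (-12, 36.0), (-8, 35.8), (-4, 35.7), (0, 35.5), (4, 35.4), (8, 35.4), (12, 35.1), (16, 33.2), (20, 33.0), (24, 33.9)]
(480, 640, 3)
```

View pics/k2.png

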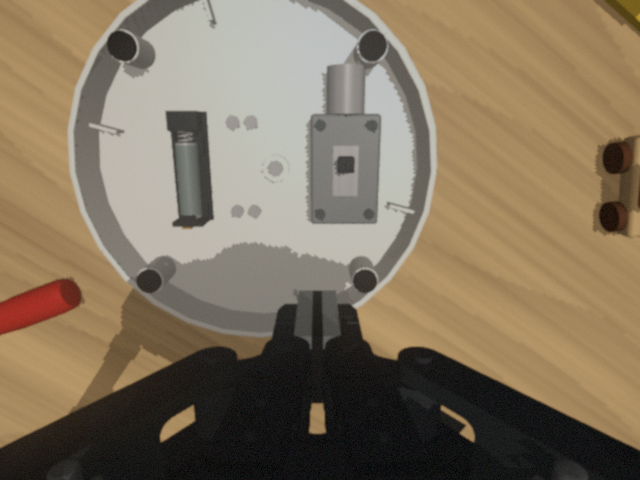

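The cell lies in the holder from about (187,142) to (189,215), its nub end under the lip. The knob is at (345,165), fully on. I check the cell's axis angle before handing in.

```bash
python3 - <<'E'
from h import *
t=np.array([.5956,.1119]); th=np.radians(35); Rr=np.array([[np.cos(th),-np.sin(th)],[np.sin(th),np.cos(th)]])
im,d,K,T=cam("wrist"); W=cloud(d,K,T); X=((W[...,:2]-t)@Rr)*1000; z=W[...,2]*1000
q=(z>29)&(z<42)&(abs(X[...,1]-45)<9)&(X[...,0]>-27)&(X[...,0]<14); P=np.c_[X[q],z[q]]
from scipy.optimize import least_squares
f=lambda p: np.hypot((P[:,1]-p[0]-p[1]*P[:,0])/np.hypot(1,p[1]),(P[:,2]-p[2]-p[3]*P[:,0])/np.hypot(1,p[3]))-7.25
r=least_squares(f,[45,0,28.2,0],loss="soft_l1"); print(r.x.round(4),len(P),"angle",np.hypot(r.x[1],r.x[3]),"rms",np.sqrt((f(r.x)**2).mean()))
# reference: block top slope gives the bias of the camera's tilt
q=(abs(X[...,1]-45)<9)&(X[...,0]>25)&(X[...,0]<36)|False; print("block",np.median(z[q]))
g=(np.hypot(X[...,0]-10,X[...,1])<28)&(z>12)&(z<24); A=np.c_[X[g],np.ones(g.sum())]; print("dish floor slope",np.linalg.lstsq(A,z[g],rcond=None)[0].round(4))
E
```

```text
[ 4.49623e+01  3.50000e-03  2.86173e+01 -4.09000e-02] 1428 angle 0.04109925051018572 rms 0.5875521391750216
block 33.87404298620489
dish floor slope [-1.45000e-02 -1.98000e-02  1.83951e+01]
```

```bash
python3 -c "
from workcell import bot
print(bot.finish_job())"
```

```text
the job is handed in; nothing more can be done
None
```

I fitted the AA cell in the turntable's holder, slid the switch fully on and handed the job in at about 49 s. By the cameras the nub is under the lip about 1 mm high, the axis is about 0.04 rad off, and the spring is pressed about 5 mm. I did not check the smaller cells or bystanders again before handing in, and no verdict came back.

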